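# Seat the slicer's cover plate and stroke its food holder

### The arm

A 7-joint arm with a two-finger parallel gripper is mounted at the origin on a cart in front of the work surface, level with it; the furniture and walls round the work are solid. World frame = base frame: x ahead of the robot, y to its left, z up, the work surface at z = 0. Lengths are in m, angles in rad, forces in N, time in s.
With the tool pointing down it reaches from about 0.425 to 0.925 m from the base axis. Payload 6.8 kg.
Tool frame: the origin (TCP) lies at the very end of the fingers, on their centre line; the grasp point (between the pads) lies 19 mm behind it; z points along the fingers, y is the line along which they close (so a half turn about z gives the same grasp; the last joint's range is limited). The gripper opens to 85 mm and grips with 20 to 120 N. Pads are 22 mm wide; open, the fingers measure 114 mm over their backs; the gripper's body (76 mm by 85 mm) begins 54 mm behind the grasp point. The pads swing forward as they close: fully open they stand 13 mm farther back than shut.
Start: joints at [-1.417, 0.477, 0.022, 1.555, -0.011, 1.109, -0.083], TCP at [0.175, 0.652, 0.231] pointing down, gripper open.
Joint ranges: [-2.96, 2.96], [-0.34, 2.1], [-1.41, 1.46], [0.24, 2.44], [-1.37, 4.51], [0.17, 1.92], [-2.96, 2.96]. Speed limits (rad/s): [2.39, 2.39, 3.14, 3.14, 3.14, 3.14, 3.14].

### API

Orientations are given as a unit quaternion [w, x, y, z].
In Python, from station import bot gives the robot as it stands.
- The arm moves only by the tool apply_moves, never from a script. Its argument "deltas" is a list of rows, each a list of 3 entries, a list of its own where there are three numbers: the closure, from 0 (fully open) to 1 (shut), then the shift along the tool's x, y, z in units of 0.2 m (1.0 is 0.2 m), then the turn about the tool's z in units of 2 pi rad (1.0 is 2 pi rad). A call has 1 to 12 rows; each row is the pose to reach, as a shift and turn from the pose commanded when the call began, along the tool's axes at that moment, turning the shorter way round; what a row does not reach only later rows make up. A row lasts 1/10 s, in which the tool goes at most 50 mm and 8.59 degrees, less where a joint would pass 70% of its speed; a pose out of reach is approached as far as the arm can. A call with a number of a shift or a turn outside -1 to 1 is refused whole. A call with a gripper value outside its range is refused whole. The fingers move at their own pace and stop on an object; "squeeze" is the grip in N (left out, the last holds). Time passes only in rows, so rows that repeat a pose let the fingers close. It gives the time, the measured TCP pose, the force, the opening and the grip force at its end, in the units of the state.
- bot.get_obs(): the state, without advancing time (a new reading comes with each control period).
- bot.read_camera(name): name is "scene" or "top" or "wrist"; returns a dict with "color" (480x640x3 uint8, red, green, blue), "intrinsics" (3x3 intrinsics, pixels), "pose" (4x4, takes a point from camera to world coordinates); the wrist camera has in their place "hand_eye" (4x4, takes a point from camera to tool coordinates, whose origin is the TCP and whose axes are the flange's). Camera axes: x right, y down, z forward; pixel columns grow to the right and rows downward; lengths in m; the calibration is good to about 2 mm. A picture is of the moment at which its call begins: read the wrist's pose just before it. There is no depth.
- bot.hand_in(): hands the job in; it is judged then, once.
Trained networks look in a picture, given as the dict that the camera call returned (one of the last four; its "shot" number tells which), for a name from the list of things; names that differ only in an ending like _2 or _b are one class to them, and where a whole thing is asked for, a point or a joint stands for the part that bears it (a point fixed in the world has none). Each returns a list of dicts, best first, with "confidence" (0 to 1); they miss things now and then, are a little off and sometimes report something else, mostly with a low value. They report only what shows in the picture. A call takes as long as a camera call. They do not tell look-alikes from the thing itself.
- bot.look_for(picture, target): "point" ([x, y, z] in m, in world coordinates, good to about 4 mm: the middle of the surface that is visible of it).
The state is a dict: "t": time; "q": joint angles; "joint_vel": joint speeds; "joint_torque": joint torques, N m; "eef_pos": TCP position; "tool_rot": TCP orientation; "contact_force": force on the tool from outside, world axes, zero at the start; "torque": the same for the moment, N m; "gripper_width": opening from 0.0 (shut) to 1.0 (fully open); "grasp_force": force on a finger pad.
Only numpy, scipy, OpenCV 4.12 (cv2) and the standard library are available. Lean on these libraries where they do the work, as an engineer would, in place of code of your own. Each camera call takes 0.05 s, during which the arm holds its last target. There are 200 camera calls.

### The job

The flat cover plate on the vegetable slicer's deck is out of its pocket: slide it along the deck until it drops into the pocket and lies flush. Then stroke the food holder slowly over the plate through its full travel, by its grip block, to the stop at the other end of the deck and all the way back to the stop at its own end, to feel that nothing catches, and leave it there. Do not disturb the loose things around the slicer.

Things in the scene. Friction and masses are not known exactly. Their poses are not given: they have to be found in the camera images.
- slicer: Fixed white vegetable slicer, 116 (x) x 380 (y) x 50 mm, long side across the robot's front. Origin: centre of its underside, on the table; x away from the robot, y along the deck to the left. Deck top at z = 30 mm. Two rails along y, top z = 40 mm, leave a channel x = -38 to 38 mm, open at both ends (y = +-190 mm). Four small blocks on the rails at y = +-151 mm mark the holder's stops.
- pocket (a point): Centre of the floor of the pocket in the middle of the slicer's channel: slicer frame (0, 0, 22.5 mm). The pocket is as wide as the channel (76 mm), runs from y = -39 to 39 mm and is 7.5 mm deep, with a flat floor.
- cover_plate: Loose ribbed aluminium plate 70 x 70 x 7 mm, 0.1 to 0.17 kg; origin: centre of its underside. Starts flat on the deck between the rails, its centre 75 to 95 mm right (-y) of the pocket's. Pushed along the channel towards +y it tips, then drops in 4 mm before it is centred; pushed hard it wedges tilted until let go. Seated, its top is 0.5 mm below the deck; unseated it blocks the holder.
- holder (a joint): Slide of the food holder along the slicer's -y, m: 0 = at the left stop (its centre at slicer y = 110 mm), 0.22 = at the right stop (y = -110 mm). Starts at 0 to 0.03. About 2 N friction; stays where left. White saddle 118 (x) x 70 (y) mm on the rails, top at z = 50 mm; its skirt passes 3 mm above the deck; a grey grip block on top.
- holder_grip (a point): Point to grip: on the centre line of the holder's grey block, at z = 72 mm. The block is 34 (x) x 22 (y) mm, sides square to the slicer, and stands from z = 50 to 88 mm at the holder's centre.
- utensil_rail: Fixed steel utensil rail: a bar 14 mm thick along y above the slicer, on two posts behind it. Origin on the table within 12 mm of the slicer's, same axes. Bar centre x = -20, z = 250 mm, y = -250 to 250; posts at y = +-250, x = 90 mm, with arms to the bar. It blocks a tool held upright over the deck: come in from the robot's side, leaning back to the robot some 35 degrees.
- tape_roll: Loose masking-tape roll, diameter 102, 25 mm high, in front of the slicer to the left. Leave alone. Origin: centre of its underside.
- garlic: Loose garlic bulb, diameter 58, 57 mm high, in front of the slicer to the right. Leave alone. Origin: centre of its underside.
- yoghurt_pot: Loose closed yoghurt pot, diameter 72, 71 mm high, behind the slicer to the left. Leave alone. Origin: centre of its underside.
- peeler: Loose peeler lying on the table in front of the slicer, 170 (x) x 25 x 18 mm. Leave alone. Origin: centre of its underside.
- spice_a: Loose spice jar, diameter 41, 105 mm high, behind the middle of the slicer. Leave alone. Origin: centre of its underside.
- spice_b: Loose spice jar of the same size, about 70 mm to the right of the other. Leave alone. Origin: centre of its underside.
Not all that is in view belongs to the job. There is more than one size of the cover_plate; the one meant has the size given above.

How it is judged:
By the outcome, as a careful person would: the job done as asked, in the order asked, and still so for the second after the job is handed in, with the robot touching nothing.
It also fails if it takes over 58 s, if anything falls off the work surface, if the arm or the gripper's body presses on something with over 40 N, if the wrist force passes 120 N, or if a joint passes its speed limit or range.

## Working session

There is one attempt and no reset: what is moved stays moved. The work goes in short steps, Python scripts to look and compute and a tool call to move; the robot and the scene stay as the last step left them, time stands still between calls to the robot, and variables do not carry over. Pictures are saved under pics/ and viewed, at most 10 in all, crops included, and the job is handed in when it is done.

Besides the shell and the picture viewer there is one more tool, called after ">>>" as name([rows], argument=value, ...), one row to a line, values as JSON. apply_moves: Moves the arm, as the interface text tells. Its arguments: {"type":"object","properties":{"deltas":{"type":"array","items":{"type":"array"}},"squeeze":{"type":"number"}},"required":["deltas"]}

```bash
mkdir -p pics; ls; cat > h.py <<'E'
import numpy as np,cv2
from station import bot
def save(p,n): cv2.imwrite('pics/'+n,cv2.cvtColor(p['color'],cv2.COLOR_RGB2BGR))
def proj(p,X):
    T=np.linalg.inv(p['pose']);c=(np.asarray(X)@T[:3,:3].T+T[:3,3])@p['intrinsics'].T
    return c[...,:2]/c[...,2:]
def ray(p,uv,z):
    d=p['pose'][:3,:3]@np.linalg.solve(p['intrinsics'],[uv[0],uv[1],1]);o=p['pose'][:3,3]
    return o+d*(z-o[2])/d[2]
E
python3 - <<'E'
from h import *
o=bot.get_obs();print({k:np.round(v,3).tolist() for k,v in o.items()})
for c in['top','scene']:
    p=bot.read_camera(c);save(p,c+'0.png');print(c,np.round(p['pose'],3).tolist(),p['intrinsics'].tolist())
    for t in['slicer','cover_plate','holder','utensil_rail','tape_roll','garlic','peeler','yoghurt_pot','spice_a']:
        for r in bot.look_for(p,t)[:3]: print(t,np.round(r['point'],3),round(r['confidence'],2),np.round(proj(p,r['point'])))
E
```

```text
pics
{'t': 0.0, 'q': [-1.417, 0.478, 0.022, 1.556, -0.012, 1.109, -0.083], 'joint_vel': [0.001, 0.001, -0.0, 0.001, -0.0, -0.002, -0.0], 'joint_torque': [0.001, -59.646, 1.609, -28.119, 0.013, 0.009, -0.0], 'eef_pos': [0.175, 0.651, 0.23], 'tool_rot': [-0.0, 0.13, 0.991, -0.001], 'contact_force': [0.204, 0.321, 0.001], 'torque': [0.003, -0.019, 0.038], 'grasp_force': 0.0, 'gripper_width': 1.002}
top [[0.022, -0.98, 0.197, 0.308], [-1.0, -0.023, -0.002, -0.294], [0.007, -0.197, -0.98, 1.12], [0.0, 0.0, 0.0, 1.0]] [[530.9453914050263, 0.0, 313.2060103332538], [0.0, 530.9453914050263, 240.9691826361294], [0.0, 0.0, 1.0]]
slicer [ 0.562 -0.215  0.031] 0.59 [275. 223.]
slicer [ 0.656 -0.32   0.102] 0.15 [327. 171.]
cover_plate [ 0.438 -0.326  0.008] 0.83 [326. 285.]
cover_plate [ 0.572 -0.327  0.037] 0.6 [328. 219.]
holder [ 0.565 -0.155  0.05 ] 0.8 [245. 220.]
holder [ 0.597 -0.23   0.253] 0.37 [276. 174.]
utensil_rail [ 0.599 -0.229  0.25 ] 0.59 [276. 174.]
tape_roll [ 0.41  -0.106  0.026] 0.63 [220. 295.]
tape_roll [ 0.562 -0.219  0.032] 0.52 [277. 224.]
garlic [ 0.42  -0.44   0.035] 0
[... 330 characters left out ...]
0]] [[438.2170235533423, 0.0, 318.5664601049504], [0.0, 438.2170235533423, 241.17864922262675], [0.0, 0.0, 1.0]]
slicer [ 0.565 -0.158  0.028] 0.9 [270. 292.]
cover_plate [ 0.58  -0.318  0.035] 0.82 [313. 240.]
cover_plate [ 0.433 -0.322  0.004] 0.62 [373. 279.]
holder [ 0.564 -0.14   0.051] 0.76 [263. 290.]
tape_roll [ 0.414 -0.096  0.022] 0.59 [316. 357.]
garlic [ 0.416 -0.429  0.03 ] 0.67 [407. 244.]
peeler [ 0.427 -0.228  0.006] 0.94 [351. 310.]
yoghurt_pot [ 0.673 -0.091  0.068] 0.83 [199. 274.]
yoghurt_pot [ 0.564 -0.189  0.251] 0.5 [274. 185.]
spice_a [ 0.655 -0.236  0.064] 0.72 [259. 237.]
spice_a [ 0.564 -0.187  0.251] 0.59 [273. 185.]
spice_a [ 0.656 -0.305  0.068] 0.58 [280. 218.]
```

```bash
python3 - <<'E'
import cv2
a=cv2.imread('pics/top0.png')[130:330,180:420];cv2.imwrite('pics/a.png',cv2.resize(a,None,fx=3,fy=3,interpolation=2)[:600,:800])
a=cv2.imread('pics/scene0.png')[150:400,150:470];cv2.imwrite('pics/b.png',cv2.resize(a,None,fx=2.4,fy=2.4,interpolation=2))
E
```

```text
(no output)
```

View pics/a.png

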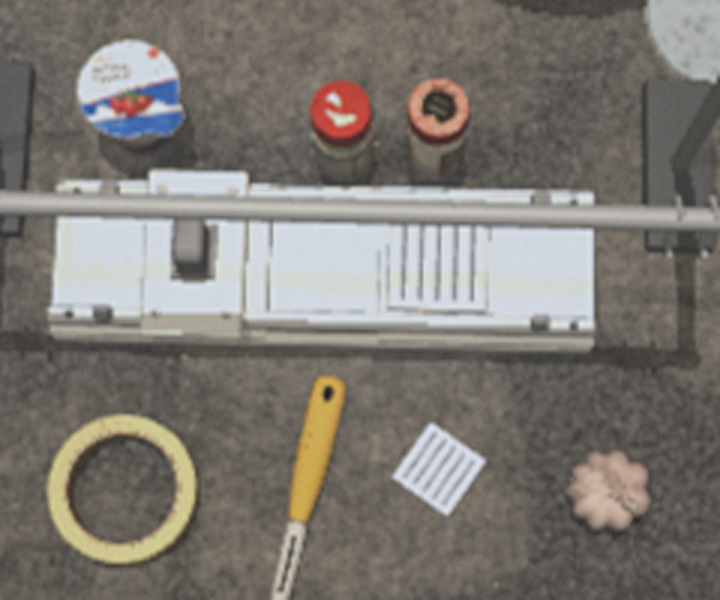

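View pics/b.png

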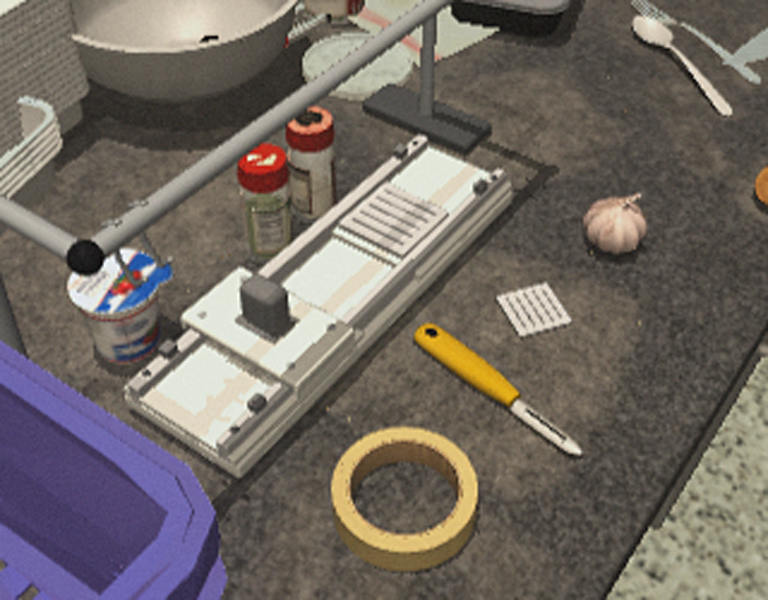

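The 70 mm plate is the one in the channel, at crop a (438,265), full image (326,218). The look-alike at crop a (440,468) lies on the table and is too small. The holder's grey block is at crop a (190,245), and the bar runs over the deck near row 210. My moves can't tilt the tool, so I'll measure the slicer and bar accurately to see what clearance is left.

```bash
python3 - <<'E'
from h import *
p=bot.read_camera('top')
f=lambda c:(c[0]/3+180-.33,c[1]/3+130-.33)
for n,c,z in[('FL',(50,318),.04),('FR',(594,333),.04),('BL',(57,182),.04),('BR',(593,192),.04),('barL',(0,203),.25),('barM',(360,211),.25),('barR',(715,216),.25),('plateBR',(488,226),.037),('plateFR',(488,310),.037),('plateFL',(389,306),.037),('gripTopFL',(174,266),.088),('gripTopFR',(207,264),.088),('holFL',(144,314),.05),('holFR',(246,316),.05),('small1',(432,423),.005),('small2',(485,463),.005),('pocketR',(380,250),.03),('pocketL',(268,250),.03)]:
    print(n,np.round(ray(p,f(c),z),4))
g=cv2.resize(p['color'][180:270,190:400],None,fx=3.8,fy=3.8,interpolation=cv2.INTER_CUBIC)
cv2.imwrite('pics/c.png',g[...,::-1])
E
```

```text
FL [ 0.5304 -0.0534  0.04  ]
FR [ 0.5286 -0.43    0.04  ]
BL [ 0.6283 -0.052   0.04  ]
BR [ 0.6299 -0.4295  0.04  ]
barL [ 0.5529 -0.0676  0.25  ]
barM [ 0.5531 -0.2712  0.25  ]
barR [ 0.5549 -0.4722  0.25  ]
plateBR [ 0.6042 -0.356   0.037 ]
plateFR [ 0.5438 -0.3566  0.037 ]
plateFL [ 0.545  -0.2877  0.037 ]
gripTopFL [ 0.5578 -0.1442  0.088 ]
gripTopFR [ 0.5597 -0.1661  0.088 ]
holFL [ 0.5327 -0.1198  0.05  ]
holFR [ 0.5329 -0.1898  0.05  ]
small1 [ 0.4682 -0.3198  0.005 ]
small2 [ 0.4407 -0.3576  0.005 ]
pocketR [ 0.5868 -0.2804  0.03  ]
pocketL [ 0.585  -0.2014  0.03  ]
```

View pics/c.png

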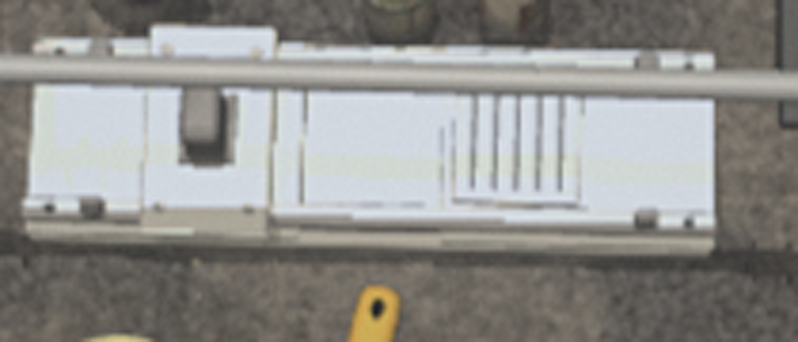

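>>> apply_moves([
  [0,[0,0,-0.25],0],
  [0,[0,0,-0.5],0],
  [0,[0,0,-0.75],0],
  [0,[0,0,-1],0],
  [0,[0,0,-1],0],
  [0,[0,0,-1],0],
])

```text
t: 1.65
eef_pos: [0.1749, 0.6524, 0.4329]
tool_rot: [0.0, 0.131, 0.991, 0.002]
contact_force: [-0.3, 0.1, -0.8]
gripper_width: 0.998
grasp_force: 0.0
```

>>> apply_moves([
  [0,[0,0,-0.25],0],
  [0,[0,0,-0.5],0],
  [0,[0,0,-0.75],0],
  [0,[0,0,-1],0],
  [0,[0,0,-1],0],
  [0,[0,0,-1],0],
])

```text
t: 2.25
eef_pos: [0.1737, 0.6488, 0.6224]
tool_rot: [0.001, 0.131, 0.991, 0.007]
contact_force: [0.1, -0.1, -0.4]
gripper_width: 1.001
grasp_force: 0.0
```

```bash
python3 - <<'E'
from h import *
o=bot.get_obs();print(np.round(o['q'],3),np.round(o['eef_pos'],3),np.round(o['tool_rot'],3))
E
```

```text
[-1.574  0.43   0.343  0.802 -0.149  1.915 -0.005] [0.174 0.649 0.622] [0.001 0.131 0.991 0.007]
```

At the q6 limit the tool started to lean slightly, in the wanted direction. I'll push farther up to see whether it keeps leaning.

>>> apply_moves([
  [0,[0,0,-0.25],0],
  [0,[0,0,-0.5],0],
  [0,[0,0,-0.75],0],
  [0,[0,0,-1],0],
  [0,[0,0,-1],0],
  [0,[0,0,-1],0],
])

```text
t: 2.85
eef_pos: [0.1392, 0.5866, 0.8086]
tool_rot: [0.007, 0.131, 0.976, 0.172]
contact_force: [-1.1, -0.0, -0.8]
gripper_width: 0.998
grasp_force: 0.0
```

```bash
python3 - <<'E'
from h import *
o=bot.get_obs();print(np.round(o['q'],3),np.round(o['eef_pos'],3),np.round(o['tool_rot'],3))
E
```

```text
[-1.897  0.261  0.798  0.684 -0.286  1.915  0.01 ] [0.139 0.587 0.809] [0.007 0.131 0.976 0.172]
```

>>> apply_moves([
  [0,[0,0,0.25],0],
  [0,[0,0,0.5],0],
  [0,[0,0,0.75],0],
  [0,[0,0,1],0],
  [0,[0,0,1],0],
  [0,[0,0,1],0],
])

```text
t: 3.45
eef_pos: [0.1508, 0.6543, 0.6103]
tool_rot: [0.007, 0.132, 0.978, 0.163]
contact_force: [-0.1, 0.7, 0.3]
gripper_width: 1.003
grasp_force: 0.0
```

```bash
python3 - <<'E'
from h import *
o=bot.get_obs();print(np.round(o['q'],3),np.round(o['eef_pos'],3),np.round(o['tool_rot'],3))
E
```

```text
[-2.026  0.211  0.771  1.206 -0.18   1.455  0.004] [0.151 0.654 0.61 ] [0.007 0.132 0.978 0.163]
```

The lean persists in the commanded pose, so I can build the tilt at the joint limit. I'll swing high over to the slicer's side and add tilt there.

```bash
cat >> h.py <<'E'
from scipy.spatial.transform import Rotation as Ro
def pose():
    o=bot.get_obs();w=o['tool_rot'];return np.array(o['eef_pos']),Ro.from_quat([w[1],w[2],w[3],w[0]]),o
def st():
    p,R,o=pose();M=R.as_matrix();z=M[:,2]
    print('t',round(o['t'],2),'p',np.round(p,4),'z',np.round(z,3),'tilt',round(np.degrees(np.arccos(-z[2])),1),'az',round(np.degrees(np.arctan2(z[1],z[0])),1),'y',np.round(M[:,1],3),'q',np.round(o['q'],2),'w',round(o['gripper_width'],3),'F',np.round(o['contact_force'],1))
def to(*W):
    p,R,o=pose()
    for w in W: print(w,'->',np.round(R.inv().apply(np.array(w)-p)/.2,3).tolist())
E
python3 - <<'E'
from h import *
st()
to((.33,.57,.6),(.45,.43,.6),(.32,.55,.6),(.35,.5,.6))
E
```

```text
t 3.45 p [0.1508 0.6543 0.6103] z [ 0.057  0.316 -0.947] tilt 18.8 az 79.8 y [0.255 0.912 0.32 ] q [-2.03  0.21  0.77  1.21 -0.18  1.45  0.  ] w 1.003 F [-0.1  0.7  0.3]
(0.33, 0.57, 0.6) -> [-0.976, -0.173, -0.034]
(0.45, 0.43, 0.6) -> [-1.736, -0.658, -0.221]
(0.32, 0.55, 0.6) -> [-0.953, -0.277, -0.068]
(0.35, 0.5, 0.6) -> [-1.163, -0.467, -0.139]
```

>>> apply_moves([
  [0,[-0.24,-0.07,-0.01],0.022],
  [0,[-0.48,-0.14,-0.02],0.044],
  [0,[-0.72,-0.21,-0.03],0.066],
  [0,[-0.95,-0.28,-0.05],0.088],
  [0,[-0.95,-0.5,-0.12],0.11],
  [0,[-1,-0.75,-0.2],0.132],
  [0,[-1,-0.95,-0.25],0.154],
])

```text
t: 4.15
eef_pos: [0.2975, 0.4145, 0.5953]
tool_rot: [-0.07, 0.572, 0.803, 0.152]
contact_force: [0.0, 0.3, -0.1]
gripper_width: 0.998
grasp_force: 0.0
```

```bash
python3 - <<'E'
from h import *
st()
to((.58,.3,.6),(.64,.15,.6))
E
```

```text
t 4.15 p [0.2975 0.4145 0.5953] z [ 0.061  0.324 -0.944] tilt 19.3 az 79.4 y [0.94  0.301 0.164] q [-1.99 -0.26  0.76  1.55  0.12  1.45 -0.88] w 0.998 F [ 0.   0.3 -0.1]
(0.58, 0.3, 0.6) -> [-0.983, 1.159, -0.122]
(0.64, 0.15, 0.6) -> [-1.756, 1.215, -0.347]
```

>>> apply_moves([
  [0,[-0.15,0.2,0],0.02],
  [0,[-0.3,0.4,0],0.04],
  [0,[-0.45,0.6,0],0.06],
  [0,[-0.6,0.8,0],0.08],
  [0,[-0.8,0.95,-0.1],0.1],
  [0,[-1,1,-0.15],0.12],
  [0,[-1,1,-0.15],0.14],
])

```text
t: 4.85
eef_pos: [0.5513, 0.2895, 0.5992]
tool_rot: [-0.124, 0.853, 0.496, 0.108]
contact_force: [0.4, -0.5, 0.9]
gripper_width: 1.003
grasp_force: 0.0
```

```bash
python3 - <<'E'
from h import *
st()
to((.62,.1,.6),(.62,-.05,.6))
E
```

```text
t 4.85 p [0.5513 0.2895 0.5992] z [ 0.061  0.318 -0.946] tilt 18.9 az 79.1 y [ 0.872 -0.478 -0.104] q [-1.34  0.33  1.32  1.26 -0.65  1.68 -0.68] w 1.003 F [ 0.4 -0.5  0.9]
(0.62, 0.1, 0.6) -> [-0.608, 0.752, -0.284]
(0.62, -0.05, 0.6) -> [-1.222, 1.111, -0.522]
```

>>> apply_moves([
  [0,[-0.15,0.2,-0.07],0.015],
  [0,[-0.3,0.4,-0.14],0.03],
  [0,[-0.45,0.55,-0.2],0.045],
  [0,[-0.6,0.75,-0.28],0.06],
  [0,[-0.8,0.85,-0.36],0.08],
  [0,[-1,1,-0.45],0.1],
  [0,[-1,1,-0.45],0.1],
])

```text
t: 5.55
eef_pos: [0.6213, -0.0069, 0.6021]
tool_rot: [-0.149, 0.966, 0.203, 0.065]
contact_force: [-0.8, -0.3, -0.3]
gripper_width: 0.996
grasp_force: 0.0
```

```bash
python3 - <<'E'
from h import *
st()
to((.55,-.2,.6),(.5,-.3,.6),(.5,-.3,.8))
E
```

```text
t 5.55 p [ 0.6213 -0.0069  0.6021] z [ 0.065  0.314 -0.947] tilt 18.7 az 78.3 y [ 0.411 -0.873 -0.262] q [-0.64  0.44  1.24  1.13 -0.77  1.9  -0.81] w 0.996 F [-0.8 -0.3 -0.3]
(0.55, -0.2, 0.6) -> [-0.685, 0.7, -0.316]
(0.5, -0.3, 0.6) -> [-1.099, 1.034, -0.489]
(0.5, -0.3, 0.8) -> [-0.913, 0.772, -1.437]
```

>>> apply_moves([
  [0,[-0.18,0.15,-0.1],0.01],
  [0,[-0.36,0.31,-0.2],0.02],
  [0,[-0.54,0.46,-0.3],0.03],
  [0,[-0.72,0.62,-0.4],0.04],
  [0,[-0.91,0.77,-0.6],0.05],
  [0,[-0.91,0.77,-0.8],0.05],
  [0,[-0.91,0.77,-1],0.05],
  [0,[-0.91,0.77,-1],0.05],
])

```text
t: 6.35
eef_pos: [0.548, -0.1995, 0.6055]
tool_rot: [-0.162, 0.984, 0.071, 0.015]
contact_force: [0.7, -0.1, -0.5]
gripper_width: 1.002
grasp_force: 0.0
```

```bash
python3 - <<'E'
from h import *
st()
to((.5,-.3,.8),(.6,-.3,.8))
E
```

```text
t 6.35 p [ 0.548  -0.1995  0.6055] z [ 0.006  0.32  -0.947] tilt 18.7 az 88.9 y [ 0.145 -0.938 -0.316] q [ 0.47  0.31 -0.09  1.02 -0.29  1.92 -1.13] w 1.002 F [ 0.7 -0.1 -0.5]
(0.5, -0.3, 0.8) -> [-0.255, 0.129, -1.084]
(0.6, -0.3, 0.8) -> [0.24, 0.202, -1.08]
```

>>> apply_moves([
  [0,[-0.05,0.03,-0.25],0],
  [0,[-0.1,0.06,-0.5],0],
  [0,[-0.15,0.09,-0.75],0],
  [0,[-0.2,0.12,-1],0],
  [0,[-0.2,0.12,-1],0],
  [0,[-0.2,0.12,-1],0],
])

```text
t: 6.95
eef_pos: [0.4595, -0.2205, 0.7657]
tool_rot: [-0.083, 0.983, 0.052, 0.154]
contact_force: [2.6, 1.2, -1.1]
gripper_width: 1.002
grasp_force: 0.0
```

```bash
python3 - <<'E'
from h import *
st()
to((.5,-.35,.9),(.4,-.35,.9))
E
```

```text
t 6.95 p [ 0.4595 -0.2205  0.7657] z [ 0.294  0.179 -0.939] tilt 20.1 az 31.3 y [ 0.128 -0.981 -0.147] q [ 1.13  0.16 -0.8   0.89 -0.17  1.92 -1.19] w 1.002 F [ 2.6  1.2 -1.1]
(0.5, -0.35, 0.9) -> [0.351, 0.563, -0.687]
(0.4, -0.35, 0.9) -> [-0.123, 0.499, -0.834]
```

>>> apply_moves([
  [0,[0,0.15,-0.25],0],
  [0,[0,0.3,-0.5],0],
  [0,[0,0.45,-0.75],0],
  [0,[0,0.5,-0.9],0],
  [0,[0,0.5,-0.9],0],
  [0,[0,0.5,-0.9],0],
])

```text
t: 7.55
eef_pos: [0.4231, -0.2931, 0.804]
tool_rot: [-0.067, 0.973, 0.056, 0.214]
contact_force: [2.4, -1.2, -0.6]
gripper_width: 0.999
grasp_force: 0.0
```

```bash
python3 - <<'E'
from h import *
st()
to((.45,-.4,.95),(.35,-.35,.95))
E
```

```text
t 7.55 p [ 0.4231 -0.2931  0.804 ] z [ 0.409  0.154 -0.899] tilt 25.9 az 20.7 y [ 0.139 -0.985 -0.106] q [ 1.56  0.27 -1.32  0.79 -0.01  1.92 -1.16] w 0.999 F [ 2.4 -1.2 -0.6]
(0.45, -0.4, 0.95) -> [0.388, 0.468, -0.684]
(0.35, -0.35, 0.95) -> [-0.043, 0.152, -0.85]
```

>>> apply_moves([
  [0,[0.1,0.2,-0.25],0],
  [0,[0.2,0.4,-0.5],0],
  [0,[0.3,0.6,-0.75],0],
  [0,[0.3,0.7,-1],0],
  [0,[0.3,0.7,-1],0],
  [0,[0.3,0.7,-1],0],
])

```text
t: 8.15
eef_pos: [0.3539, -0.3995, 0.8751]
tool_rot: [-0.017, 0.953, -0.006, 0.303]
contact_force: [-1.9, -7.4, -2.4]
gripper_width: 1.0
grasp_force: 0.0
```

```bash
python3 - <<'E'
from h import *
st()
E
```

```text
t 8.15 p [ 0.3539 -0.3995  0.8751] z [ 0.577  0.03  -0.816] tilt 35.3 az 2.9 y [-0.    -0.999 -0.037] q [ 1.4   0.2  -0.57  0.63 -0.39  1.92 -0.94] w 1.0 F [-1.9 -7.4 -2.4]
```

```bash
python3 - <<'E'
from h import *
st()
to((.36,-.4,.67),(.38,-.4,.48),(.412,-.4,.285))
E
```

```text
t 8.15 p [ 0.3539 -0.3995  0.8751] z [ 0.577  0.03  -0.816] tilt 35.3 az 2.9 y [-0.    -0.999 -0.037] q [ 1.4   0.2  -0.57  0.63 -0.39  1.92 -0.94] w 1.0 F [-1.9 -7.4 -2.4]
(0.36, -0.4, 0.67) -> [-0.567, 0.04, 0.854]
(0.38, -0.4, 0.48) -> [-1.033, 0.075, 1.687]
(0.412, -0.4, 0.285) -> [-1.465, 0.11, 2.575]
```

>>> apply_moves([
  [0.5,[-0.13,0.01,0.2],0],
  [1,[-0.26,0.02,0.4],0],
  [1,[-0.39,0.03,0.6],0],
  [1,[-0.52,0.04,0.8],0],
  [1,[-0.58,0.04,1],0],
  [1,[-0.58,0.04,1],0],
])

```text
t: 8.75
eef_pos: [0.3983, -0.3648, 0.633]
tool_rot: [-0.041, 0.953, 0.032, 0.298]
contact_force: [-0.5, -1.4, 0.7]
gripper_width: 0.004
grasp_force: 0.0
```

```bash
python3 - <<'E'
from h import *
st()
to((.38,-.4,.48),(.412,-.4,.285))
E
```

```text
t 8.75 p [ 0.3983 -0.3648  0.633 ] z [ 0.566  0.098 -0.818] tilt 35.1 az 9.8 y [ 0.086 -0.995 -0.06 ] q [ 1.63 -0.   -0.67  1.42 -0.55  1.45 -0.56] w 0.004 F [-0.5 -1.4  0.7]
(0.38, -0.4, 0.48) -> [-0.518, 0.213, 0.557]
(0.412, -0.4, 0.285) -> [-0.944, 0.285, 1.446]
```

```bash
python3 - <<'E'
from h import *
to((.33,-.42,.82),(.28,-.50,.9))
E
```

```text
(0.33, -0.42, 0.82) -> [0.245, 0.189, -0.986]
(0.28, -0.5, 0.9) -> [0.254, 0.542, -1.494]
```

>>> apply_moves([
  [1,[0.06,0.1,-0.25],0],
  [1,[0.12,0.2,-0.5],0],
  [1,[0.18,0.3,-0.75],0],
  [1,[0.25,0.5,-1],0],
  [1,[0.25,0.5,-1],0],
  [1,[0.25,0.5,-1],0],
  [1,[0.25,0.5,-1],0],
  [1,[0.25,0.5,-1],0],
])

```text
t: 9.55
eef_pos: [0.3341, -0.4811, 0.8272]
tool_rot: [-0.035, 0.952, 0.033, 0.303]
contact_force: [0.7, 0.0, -0.3]
gripper_width: -0.001
grasp_force: 0.0
```

```bash
python3 - <<'E'
from h import *
st()
to((.28,-.50,.95))
E
```

```text
t 9.55 p [ 0.3341 -0.4811  0.8272] z [ 0.575  0.086 -0.813] tilt 35.6 az 8.5 y [ 0.084 -0.995 -0.046] q [ 1.62  0.37 -0.98  0.59 -0.17  1.92 -0.85] w -0.001 F [ 0.7  0.  -0.3]
(0.28, -0.5, 0.95) -> [0.132, 0.043, -0.663]
```

Just at the limit now, so a further push up and right adds the rest.

>>> apply_moves([
  [1,[0.06,0.1,-0.2],0],
  [1,[0.12,0.2,-0.4],0],
  [1,[0.12,0.3,-0.45],0],
  [1,[0.12,0.3,-0.45],0],
  [1,[0.12,0.3,-0.45],0],
  [1,[0.12,0.3,-0.45],0],
])

```text
t: 10.15
eef_pos: [0.2762, -0.5544, 0.8764]
tool_rot: [0.007, 0.928, -0.029, 0.371]
contact_force: [-0.5, -4.6, -3.7]
gripper_width: -0.001
grasp_force: 0.0
```

```bash
python3 - <<'E'
from h import *
st()
to((.35,-.42,.7),(.38,-.4,.5))
E
```

```text
t 10.15 p [ 0.2762 -0.5544  0.8764] z [ 0.688 -0.035 -0.725] tilt 43.6 az -2.9 y [-0.06  -0.998 -0.008] q [ 1.51  0.38 -0.39  0.44 -0.56  1.92 -0.78] w -0.001 F [-0.5 -4.6 -3.7]
(0.35, -0.42, 0.7) -> [-0.374, -0.685, 0.869]
(0.38, -0.4, 0.5) -> [-0.959, -0.786, 1.694]
```

>>> apply_moves([
  [1,[-0.09,-0.15,0.2],0],
  [1,[-0.18,-0.3,0.4],0],
  [1,[-0.27,-0.45,0.6],0],
  [1,[-0.37,-0.6,0.8],0],
  [1,[-0.45,-0.7,1],0],
  [1,[-0.45,-0.7,1],0],
  [1,[-0.45,-0.7,1],0],
])

```text
t: 10.85
eef_pos: [0.3688, -0.3901, 0.6829]
tool_rot: [0.001, 0.924, -0.002, 0.383]
contact_force: [-0.6, -0.2, 0.2]
gripper_width: -0.002
grasp_force: 0.0
```

```bash
python3 - <<'E'
from h import *
st()
to((.37,-.4,.45),(.385,-.4,.27))
E
```

```text
t 10.85 p [ 0.3688 -0.3901  0.6829] z [ 0.707 -0.004 -0.707] tilt 45.0 az -0.3 y [-0.005 -1.     0.001] q [ 1.7  -0.08 -0.55  1.46 -0.75  1.41 -0.44] w -0.002 F [-0.6 -0.2  0.2]
(0.37, -0.4, 0.45) -> [-0.819, 0.048, 0.828]
(0.385, -0.4, 0.27) -> [-1.402, 0.047, 1.518]
```

Now it is exactly 45° straight ahead, with the closing axis along the deck. Descending.

>>> apply_moves([
  [1,[-0.17,0.01,0.17],0],
  [1,[-0.34,0.02,0.34],0],
  [1,[-0.51,0.03,0.51],0],
  [1,[-0.68,0.04,0.68],0],
  [1,[-0.82,0.05,0.83],0],
  [1,[-0.98,0.05,0.98],0],
  [1,[-0.98,0.05,0.98],0],
])

```text
t: 11.55
eef_pos: [0.3671, -0.4053, 0.4045]
tool_rot: [0.0, 0.924, -0.005, 0.383]
contact_force: [-0.1, 0.8, -0.0]
gripper_width: -0.003
grasp_force: 0.0
```

```bash
python3 - <<'E'
from h import *
st()
to((.39,-.4,.24),(.54,-.4,.09),(.585,-.4,.041))
E
```

```text
t 11.55 p [ 0.3671 -0.4053  0.4045] z [ 0.708 -0.004 -0.706] tilt 45.1 az -0.3 y [-0.009 -1.    -0.004] q [ 1.68  0.02 -0.58  1.98 -0.88  0.95 -0.01] w -0.003 F [-0.1  0.8 -0. ]
(0.39, -0.4, 0.24) -> [-0.502, -0.024, 0.662]
(0.54, -0.4, 0.09) -> [-0.504, -0.029, 1.722]
(0.585, -0.4, 0.041) -> [-0.518, -0.03, 2.055]
```

>>> apply_moves([
  [1,[-0.17,0,0.22],0],
  [1,[-0.34,-0.01,0.44],0],
  [1,[-0.5,-0.02,0.66],0],
  [1,[-0.51,-0.03,0.83],0],
  [1,[-0.51,-0.03,1],0],
  [1,[-0.51,-0.03,1],0],
])

```text
t: 12.15
eef_pos: [0.4426, -0.4027, 0.1958]
tool_rot: [0.002, 0.922, -0.003, 0.386]
contact_force: [-0.1, 0.2, 1.4]
gripper_width: 0.003
grasp_force: 0.0
```

```bash
python3 - <<'E'
from h import *
st()
to((.54,-.4,.09),(.585,-.4,.041))
E
```

```text
t 12.15 p [ 0.4426 -0.4027  0.1958] z [ 0.713 -0.006 -0.701] tilt 45.5 az -0.5 y [-0.008 -1.     0.001] q [ 1.56  0.4  -0.72  2.15 -1.13  0.4   0.38] w 0.003 F [-0.1  0.2  1.4]
(0.54, -0.4, 0.09) -> [-0.036, -0.017, 0.718]
(0.585, -0.4, 0.041) -> [-0.052, -0.019, 1.05]
```

>>> apply_moves([
  [1,[-0.01,-0.01,0.2],0],
  [1,[-0.02,-0.01,0.4],0],
  [1,[-0.03,-0.01,0.6],0],
  [1,[-0.04,-0.02,0.75],0],
  [1,[-0.05,-0.02,0.88],0],
  [1,[-0.05,-0.02,0.9],0],
  [1,[-0.05,-0.02,0.9],0],
])

```text
t: 12.85
eef_pos: [0.5606, -0.4184, 0.0778]
tool_rot: [-0.012, 0.927, 0.003, 0.376]
contact_force: [-0.6, 0.1, -0.8]
gripper_width: 0.0
grasp_force: 0.0
```

```bash
python3 - <<'E'
from h import *
st()
to((.585,-.395,.041))
p=bot.read_camera('scene');g=cv2.resize(p['color'][130:380,140:460],None,fx=2.4,fy=2.4,interpolation=cv2.INTER_CUBIC)
cv2.imwrite('pics/d.png',g[...,::-1])
E
```

```text
t 12.85 p [ 0.5606 -0.4184  0.0778] z [ 0.696  0.025 -0.717] tilt 44.2 az 2.0 y [ 0.015 -1.    -0.02 ] q [ 1.31  0.72 -0.67  1.99 -1.37  0.17  0.64] w 0.0 F [-0.6  0.1 -0.8]
(0.585, -0.395, 0.041) -> [-0.041, -0.111, 0.22]
```

View pics/d.png

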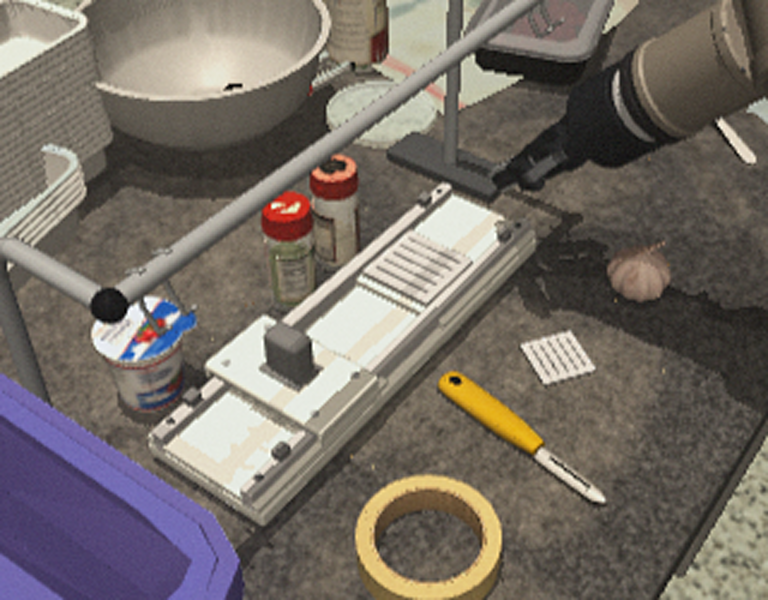

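The tool is just right of the plate, above the deck's right end, at image (500,185), and nothing is touching. But q5 and q6 are at their limits, so 45° is a bit too much lean here. I'll press gently against the limits while still above the deck so the lean comes down.

>>> apply_moves([
  [1,[0,-0.06,0.03],0],
  [1,[0.0,-0.12,0.06],0],
  [1,[0.0,-0.2,0.09],0],
  [1,[0,-0.2,0.09],0],
  [1,[0,-0.2,0.09],0],
  [1,[0,-0.2,0.09],0],
])

```text
t: 13.5
eef_pos: [0.571, -0.3874, 0.0743]
tool_rot: [-0.025, 0.93, 0.009, 0.366]
contact_force: [0.2, 0.3, -0.1]
gripper_width: -0.001
grasp_force: 0.0
```

```bash
python3 - <<'E'
from h import *
st()
to((.585,-.395,.041))
E
```

```text
t 13.5 p [ 0.571  -0.3874  0.0743] z [ 0.681  0.054 -0.731] tilt 43.1 az 4.5 y [ 0.035 -0.999 -0.041] q [ 1.25  0.71 -0.65  2.01 -1.37  0.17  0.6 ] w -0.001 F [ 0.2  0.3 -0.1]
(0.585, -0.395, 0.041) -> [-0.062, 0.047, 0.167]
```

>>> apply_moves([
  [1,[-0.02,0.03,0.05],0],
  [1,[-0.04,0.05,0.1],0],
  [1,[-0.06,0.06,0.15],0],
  [1,[-0.06,0.06,0.17],0],
  [1,[-0.06,0.06,0.17],0],
])

```text
t: 14.0
eef_pos: [0.5867, -0.401, 0.0434]
tool_rot: [-0.031, 0.931, 0.011, 0.364]
contact_force: [-0.1, 0.2, 0.6]
gripper_width: 0.003
grasp_force: 0.0
```

```bash
python3 - <<'E'
from h import *
st()
to((.585,-.395,.041),(.585,-.36,.041))
E
```

```text
t 14.0 p [ 0.5867 -0.401   0.0434] z [ 0.676  0.065 -0.734] tilt 42.8 az 5.5 y [ 0.043 -0.998 -0.049] q [ 1.22  0.78 -0.62  1.96 -1.37  0.17  0.63] w 0.003 F [-0.1  0.2  0.6]
(0.585, -0.395, 0.041) -> [-0.014, -0.03, 0.005]
(0.585, -0.36, 0.041) -> [-0.015, -0.204, 0.016]
```

>>> apply_moves([
  [1,[-0.015,-0.03,0.015],0],
  [1,[-0.015,-0.08,0.02],0],
  [1,[-0.015,-0.13,0.025],0],
  [1,[-0.015,-0.17,0.03],0],
  [1,[-0.015,-0.2,0.03],0],
  [1,[-0.015,-0.23,0.03],0],
  [1,[-0.015,-0.25,0.03],0],
  [1,[-0.015,-0.25,0.03],0],
])

```text
t: 14.8
eef_pos: [0.5873, -0.3636, 0.0517]
tool_rot: [-0.043, 0.934, 0.017, 0.355]
contact_force: [0.2, -0.4, 0.2]
gripper_width: 0.001
grasp_force: 0.0
```

```bash
python3 - <<'E'
from h import *
st()
to((.585,-.32,.039),(.585,-.30,.039))
E
```

```text
t 14.8 p [ 0.5873 -0.3636  0.0517] z [ 0.661  0.092 -0.745] tilt 41.9 az 8.0 y [ 0.062 -0.996 -0.069] q [ 1.18  0.74 -0.62  2.   -1.37  0.17  0.58] w 0.001 F [ 0.2 -0.4  0.2]
(0.585, -0.32, 0.039) -> [-0.051, -0.213, 0.06]
(0.585, -0.3, 0.039) -> [-0.051, -0.313, 0.069]
```

The joint limit lifts the tip off its path here. I'll fit a quick kinematic model to the recorded samples to find which lean is feasible over the whole stroke.

```bash
cat > kin.py <<'E'
import numpy as np
from scipy.spatial.transform import Rotation as Ro
from scipy.optimize import least_squares
D=[#q, p, quat wxyz
([-1.417,.478,.022,1.556,-.012,1.109,-.083],[.175,.651,.230],[0,.13,.991,-.001]),
([-1.574,.43,.343,.802,-.149,1.915,-.005],[.174,.649,.622],[.001,.131,.991,.007]),
([-1.897,.261,.798,.684,-.286,1.915,.01],[.139,.587,.809],[.007,.131,.976,.172]),
([-2.026,.211,.771,1.206,-.18,1.455,.004],[.151,.654,.61],[.007,.132,.978,.163]),
([-1.99,-.26,.76,1.55,.12,1.45,-.88],[.2975,.4145,.5953],[-.07,.572,.803,.152]),
([-1.34,.33,1.32,1.26,-.65,1.68,-.68],[.5513,.2895,.5992],[-.124,.853,.496,.108]),
([.47,.31,-.09,1.02,-.29,1.92,-1.13],[.548,-.1995,.6055],[-.162,.984,.071,.015]),
([1.62,.37,-.98,.59,-.17,1.92,-.85],[.3341,-.4811,.8272],[-.035,.952,.033,.303]),
([1.7,-.08,-.55,1.46,-.75,1.41,-.44],[.3688,-.3901,.6829],[.001,.924,-.002,.383]),
([1.68,.02,-.58,1.98,-.88,.95,-.01],[.3671,-.4053,.4045],[0,.924,-.005,.383]),
([1.31,.72,-.67,1.99,-1.37,.17,.64],[.5606,-.4184,.0778],[-.012,.927,.003,.376]),
([1.22,.78,-.62,1.96,-1.37,.17,.63],[.5867,-.401,.0434],[-.031,.931,.011,.364])]
def fk(q,m):
    s1,s3,s5,s7=m['s'];v=m['v'];p=np.array([v[10],v[11],v[0]])
    R=Ro.from_euler('z',s1*q[0]+v[4])*Ro.from_euler('y',q[1]);p=p+R.apply([v[8],0,v[1]])
    R=R*Ro.from_euler('z',s3*q[2]+v[6])*Ro.from_euler('y',q[3]);p=p+R.apply([v[9],0,v[2]])
    R=R*Ro.from_euler('z',s5*q[4]+v[7])*Ro.from_euler('y',q[5]);p=p+R.apply([0,0,v[3]])
    return p,R*Ro.from_euler('z',s7*q[6]+v[5])
def res(v,s):
    r=[]
    for q,p,w in D:
        P,R=fk(q,dict(s=s,v=v));r+=list((P-p)*5);r+=list((R.inv()*Ro.from_quat([w[1],w[2],w[3],w[0]])).as_rotvec())
    return np.array(r)
def fit():
    import itertools
    best=None
    for s in itertools.product([1,-1],repeat=4):
      for a in(0,np.pi/2,np.pi,-np.pi/2):
        f=least_squares(res,[.35,.5,.5,.3,0,a,0,0,0,0,0,0],args=(s,),loss='soft_l1')
        if best is None or f.cost<best[0]: best=(f.cost,s,f.x)
    return best
if __name__=='__main__':
    b=fit();print(b[0],b[1],np.round(b[2],3))
    print(np.round(np.abs(res(b[2],b[1])).reshape(-1,6).max(1),3))
    import pickle;pickle.dump(dict(s=b[1],v=b[2]),open('m.pkl','wb'))
E
python3 kin.py
```

```text
0.0359357149412185 (-1, -1, -1, -1) [ 2.760e-01  5.310e-01  4.720e-01  3.020e-01 -6.800e-02  1.489e+00
 -2.800e-02  2.000e-03  1.000e-03  0.000e+00  5.000e-03  1.800e-02]
[0.055 0.049 0.037 0.037 0.09  0.034 0.07  0.055 0.063 0.058 0.069 0.06 ]
```

```bash
cat > feas.py <<'E'
import pickle;from kin import *
m=pickle.load(open('m.pkl','rb'));lo=np.array([-2.96,-.34,-1.41,.24,-1.37,.17,-2.96])+.02;hi=np.array([2.96,2.1,1.46,2.44,4.51,1.92,2.96])-.02
def ik(p,R,q3,q0):
    def f(q):
        P,r=fk(np.r_[q[:2],q3,q[2:]],m);return np.r_[(P-p)*3,(R.inv()*r).as_rotvec()]
    l=np.delete(lo,2);h=np.delete(hi,2)
    s=least_squares(f,np.clip(np.delete(q0,2),l+.01,h-.01),bounds=(l,h),max_nfev=60);return s.cost<1e-6,np.insert(s.x,2,q3)
def rot(t,az,sg):
    z=np.array([np.sin(t)*np.cos(az),np.sin(t)*np.sin(az),-np.cos(t)]);y=np.array([0,sg,0.]);y-=z*(y@z);y/=np.linalg.norm(y)
    return Ro.from_matrix(np.c_[np.cross(y,z),y,z])
if __name__=='__main__':
  for sg in(-1,1):
    for t in(20,25,30,35,40):
        for az in(0,):
            out=[]
            for P in[(.585,-.4,.04),(.585,-.29,.04),(.59,-.35,.06),(.59,-.13,.06)]:
                ok=[]
                for q3 in(-.9,-.6,-.3,0,.3,.6,.9):
                    a=np.arctan2(P[1],P[0]);
                    for q5 in(-.8,1.):
                        k,q=ik(np.array(P),rot(np.radians(t),np.radians(az),sg),q3,np.array([-a-q3,.7,q3,1.8,q5,.5,.5 if sg<0 else -2.3]))
                        if k: ok.append(f"{q3}:{q[4]:.1f}/{q[5]:.2f}/{q[6]:.1f}");break
                out.append(' '.join(ok) or '-')
            print(sg,t,az,' | '.join(out))
E
timeout 500 python3 feas.py
```

```text
-1 20 0 -0.9:0.8/0.56/-1.6 -0.6:0.4/0.45/-1.2 -0.3:-0.1/0.43/-0.8 0:-0.5/0.48/-0.5 0.3:-0.9/0.59/-0.2 0.6:-1.1/0.73/-0.1 0.9:-1.3/0.93/0.0 | -0.9:1.0/0.48/-1.9 -0.6:0.5/0.34/-1.5 -0.3:-0.1/0.31/-1.0 0:-0.6/0.36/-0.5 0.3:-0.9/0.47/-0.3 0.6:-1.2/0.62/-0.1 | -0.9:0.8/0.54/-1.6 -0.6:0.3/0.43/-1.3 -0.3:-0.1/0.41/-0.9 0:-0.5/0.46/-0.6 0.3:-0.8/0.56/-0.3 0.6:-1.1/0.69/-0.1 0.9:-1.3/0.89/-0.0 | -0.9:1.1/0.44/-2.3 -0.6:0.7/0.29/-2.0 -0.3:0.1/0.23/-1.5 0:-0.5/0.25/-0.9 0.3:-0.9/0.34/-0.6 0.6:-1.1/0.47/-0.4 0.9:-1.3/0.66/-0.2
-1 25 0 -0.9:0.8/0.44/-1.6 -0.6:0.2/0.34/-1.1 -0.3:-0.4/0.35/-0.6 0:-0.8/0.44/-0.2 0.3:-1.1/0.57/-0.0 0.6:-1.3/0.73/0.1 | -0.9:1.1/0.36/-2.0 -0.6:0.4/0.22/-1.4 -0.3:-0.4/0.22/-0.6 0:-1.0/0.31/-0.2 0.3:-1.2/0.45/0.0 | -0.9:0.8/0.42/-1.7 -0.6:0.2/0.31/-1.2 -0.3:-0.4/0.32/-0.6 0:-0.8/0.41/-0.3 0.3:-1.1/0.53/-0.1 0.6:-1.3/0.68/0.0 | -0.9:1.4/0.35/-2.6 0.3:-1.3/0.29/-0.1
-1 30 0 -0.9:0.8/0.33/-1.6 -0.6:0.0/0.23/-0.8 -0.3:-0.7/0.30/-0.2 0:-1.1/0.42/0.1 0.3:-1.3/0.58/0.2 | -0.9:1.3/0.26/-2.2 | -0.9:0.9/0.30/-1.7 -0.6:0.0/0.20/-0.9 -0.3:-0.7/0.27/-0.2 0:-1.1/0.39/0.0 0.3:-1.3/0.53/0.2 | -0.9:1.7/0.30/-2.9
-1 35 0 -0.9:0.9/0.21/-1.6 -0.3:-1.1/0.29/0.2 | - | -0.3:-1.2/0.26/0.3 | 0.6:4.3/0.53/0.5 0.9:4.3/0.73/0.4
-1 40 0 - | - | - | 0.6:4.1/0.64/0.7 0.9:4.2/0.82/0.5
1 20 0 - | - | - | -
1 25 0 - | - | - | -
1 30 0 0.3:-1.3/0.58/-2.9 | - | - | -
1 35 0 -0.3:-1.1/0.29/-2.9 | 0.9:4.5/0.93/-2.7 | -0.3:-1.2/0.26/-2.9 | 0:4.0/0.28/-2.2 0.3:4.2/0.39/-2.5 0.6:4.3/0.53/-2.6 0.9:4.3/0.73/-2.8
1 40 0 0.9:4.4/1.10/-2.6 | 0.3:4.4/0.62/-2.4 0.6:4.4/0.79/-2.5 0.9:4.3/1.02/-2.6 | 0.9:4.4/1.03/-2.6 | 0:3.8/0.41/-2.0 0.3:4.0/0.51/-2.2 0.6:4.1/0.64/-2.4 0.9:4.2/0.82/-2.6
```

```bash
cat > f2.py <<'E'
from feas import *
for t in(26,28,30,33):
    for az in(12,6,0,-8,-16,-25):
        out=[]
        for P in[(.578,-.4,.037),(.578,-.29,.037),(.583,-.35,.058),(.583,-.13,.058)]:
            ok=[]
            for q3 in(-.9,-.6,-.3,0,.3,.6):
                a=np.arctan2(P[1],P[0])
                for q5 in(-.8,.8):
                    k,q=ik(np.array(P),rot(np.radians(t),np.radians(az),-1),q3,np.array([-a-q3,.7,q3,1.8,q5,.5,.5]))
                    if k: ok.append(f"{q3}:{q[4]:.1f}/{q[5]:.2f}");break
            out.append(' '.join(ok) or '-')
        print(t,az,' | '.join(out))
E
timeout 560 python3 f2.py
```

```text
26 12 -0.9:0.6/0.48 -0.6:0.0/0.41 -0.3:-0.5/0.45 0:-0.8/0.55 0.3:-1.1/0.68 0.6:-1.3/0.85 | -0.9:0.8/0.35 -0.6:0.0/0.26 -0.3:-0.6/0.32 0:-1.0/0.43 0.3:-1.2/0.57 | -0.9:0.6/0.44 -0.6:-0.0/0.38 -0.3:-0.5/0.42 0:-0.8/0.52 0.3:-1.1/0.64 0.6:-1.2/0.80 | -0.9:1.1/0.27 0:-1.1/0.28 0.3:-1.3/0.41
26 6 -0.9:0.7/0.44 -0.6:0.1/0.35 -0.3:-0.5/0.39 0:-0.9/0.49 0.3:-1.1/0.62 0.6:-1.3/0.79 | -0.9:0.9/0.33 -0.6:0.2/0.21 -0.3:-0.6/0.25 0:-1.0/0.37 0.3:-1.2/0.51 | -0.9:0.7/0.40 -0.6:0.1/0.33 -0.3:-0.5/0.36 0:-0.9/0.46 0.3:-1.1/0.58 0.6:-1.3/0.74 | -0.9:1.3/0.30 0:-1.2/0.22
26 0 -0.9:0.8/0.41 -0.6:0.2/0.30 -0.3:-0.5/0.33 0:-0.9/0.43 0.3:-1.1/0.56 0.6:-1.3/0.73 | -0.9:1.1/0.33 -0.3:-0.6/0.19 0:-1.1/0.31 0.3:-1.3/0.45 | -0.9:0.8/0.38 -0.6:0.2/0.28 -0.3:-0.5/0.30 0:-0.9/0.40 0.3:-1.1/0.52 0.6:-1.3/0.68 | -0.9:1.4/0.33
26 -8 -0.9:1.0/0.40 -0.6:0.4/0.26 -0.3:-0.4/0.25 0:-0.9/0.35 0.3:-1.2/0.48 | -0.9:1.3/0.36 0:-1.1/0.23 0.3:-1.3/0.37 | -0.9:1.0/0.38 -0.6:0.5/0.24 -0.3:-0.3/0.23 0:-0.9/0.32 0.3:-1.1/0.44 0.6:-1.3/0.60 | -0.9:1.6/0.40 -0.6:1.4/0.21
26 -16 -0.9:1.2/0.42 -0.6:0.7/0.24 -0.3:-0.1/0.19 0:-0.8/0.27 
[... 2316 characters left out ...]
:1.8/0.48 -0.6:1.9/0.27 | -0.9:1.6/0.43 -0.6:1.5/0.22 | -
33 12 -0.9:0.4/0.35 -0.6:-0.3/0.34 -0.3:-0.8/0.44 0:-1.1/0.57 0.3:-1.3/0.73 | -0.9:0.7/0.20 -0.3:-1.1/0.32 0:-1.3/0.47 | -0.9:0.4/0.30 -0.6:-0.4/0.30 -0.3:-0.9/0.40 0:-1.1/0.54 0.3:-1.3/0.69 | -
33 6 -0.9:0.6/0.29 -0.6:-0.3/0.25 -0.3:-0.9/0.36 0:-1.2/0.50 | -0.3:-1.3/0.25 | -0.9:0.6/0.25 -0.6:-0.4/0.22 -0.3:-1.0/0.33 0:-1.2/0.47 | -
33 0 -0.9:0.9/0.25 -0.3:-1.0/0.29 0:-1.3/0.44 | -0.9:1.6/0.20 | -0.9:1.0/0.22 -0.3:-1.1/0.26 0:-1.3/0.40 | -
33 -8 -0.9:1.3/0.25 -0.3:-1.2/0.19 | -0.9:1.9/0.28 | -0.9:1.4/0.24 | -
33 -16 -0.9:1.6/0.31 | -0.9:2.0/0.37 | -0.9:1.7/0.31 | -
33 -25 -0.9:1.8/0.40 | -0.9:2.0/0.49 | -0.9:1.8/0.41 -0.6:1.9/0.21 | -
```

Leans of 25–28° are feasible all along the stroke, and they clear the bar by about 50 mm from the tool axis. I'll back off and use the q6 lower limit near the base to bring the lean down.

>>> apply_moves([
  [1,[0,0,-0.2],0],
  [1,[0,0,-0.4],0],
  [1,[0,0,-0.6],0],
  [1,[0,-0.15,-0.8],0],
  [1,[-0.05,-0.3,-0.9],0],
  [1,[-0.1,-0.45,-0.9],0],
  [1,[-0.15,-0.6,-0.9],0],
  [1,[-0.2,-0.7,-0.9],0],
  [1,[-0.2,-0.7,-0.9],0],
  [1,[-0.2,-0.7,-0.9],0],
])

```text
t: 15.8
eef_pos: [0.429, -0.2408, 0.1684]
tool_rot: [-0.043, 0.934, 0.016, 0.355]
contact_force: [0.6, -0.7, -1.0]
gripper_width: -0.001
grasp_force: 0.0
```

```bash
python3 - <<'E'
from h import *
st()
to((.40,-.1,.17),(.45,-.15,.17),(.45,-.15,.12),(.35,-.2,.17))
E
```

```text
t 15.8 p [ 0.429  -0.2408  0.1684] z [ 0.661  0.092 -0.745] tilt 41.9 az 7.9 y [ 0.06  -0.996 -0.07 ] q [ 1.52  0.29 -0.87  2.38 -1.37  0.32  0.46] w -0.001 F [ 0.6 -0.7 -1. ]
(0.4, -0.1, 0.17) -> [-0.104, -0.71, -0.037]
(0.45, -0.15, 0.17) -> [0.083, -0.446, 0.105]
(0.45, -0.15, 0.12) -> [-0.082, -0.429, 0.292]
(0.35, -0.2, 0.17) -> [-0.29, -0.227, -0.248]
```

```bash
python3 - <<'E'
from h import *
to((.5,-.15,.13),(.5,-.08,.13),(.42,-.12,.13))
E
```

```text
(0.5, -0.15, 0.13) -> [0.138, -0.417, 0.42]
(0.5, -0.08, 0.13) -> [0.137, -0.766, 0.452]
(0.42, -0.12, 0.13) -> [-0.162, -0.591, 0.169]
```

>>> apply_moves([
  [1,[-0.02,-0.11,0.1],0],
  [1,[0,-0.22,0.2],0],
  [1,[0,-0.33,0.3],0],
  [1,[0,-0.42,0.35],0],
  [1,[0,-0.42,0.35],0],
  [1,[0,-0.42,0.35],0],
])

```text
t: 16.4
eef_pos: [0.4658, -0.1714, 0.1602]
tool_rot: [-0.06, 0.941, 0.024, 0.333]
contact_force: [-0.7, -0.6, 0.2]
gripper_width: -0.002
grasp_force: 0.0
```

```bash
python3 - <<'E'
from h import *
st()
to((.5,-.15,.13),(.5,-.08,.13),(.5,-.08,.1),(.42,-.12,.13))
E
```

```text
t 16.4 p [ 0.4658 -0.1714  0.1602] z [ 0.623  0.128 -0.771] tilt 39.5 az 11.6 y [ 0.085 -0.992 -0.096] q [ 1.41  0.31 -1.    2.39 -1.37  0.17  0.31] w -0.002 F [-0.7 -0.6  0.2]
(0.5, -0.15, 0.13) -> [0.038, -0.077, 0.237]
(0.5, -0.08, 0.13) -> [0.04, -0.424, 0.282]
(0.5, -0.08, 0.1) -> [-0.054, -0.41, 0.397]
(0.42, -0.12, 0.13) -> [-0.272, -0.26, 0.007]
```

```bash
python3 - <<'E'
from h import *
to((.45,-.05,.28),(.45,.03,.35),(.43,.2,.38))
E
```

```text
(0.45, -0.05, 0.28) -> [0.319, -0.666, -0.433]
(0.45, 0.03, 0.35) -> [0.541, -1.096, -0.652]
(0.43, 0.2, 0.38) -> [0.563, -1.962, -0.721]
```

>>> apply_moves([
  [1,[0.1,-0.1,-0.15],0],
  [1,[0.2,-0.2,-0.3],0],
  [1,[0.3,-0.4,-0.42],0],
  [1,[0.4,-0.6,-0.5],0],
  [1,[0.5,-0.8,-0.6],0],
  [1,[0.54,-1,-0.65],0],
  [1,[0.54,-1,-0.65],0],
])

```text
t: 17.1
eef_pos: [0.4497, -0.0116, 0.3359]
tool_rot: [-0.055, 0.943, 0.024, 0.327]
contact_force: [-0.8, -0.6, 0.0]
gripper_width: 0.001
grasp_force: 0.0
```

```bash
python3 - <<'E'
from h import *
st()
to((.42,.17,.38),(.32,.2,.38),(.25,.15,.35))
E
```

```text
t 17.1 p [ 0.4497 -0.0116  0.3359] z [ 0.614  0.12  -0.78 ] tilt 38.7 az 11.1 y [ 0.081 -0.993 -0.089] q [ 0.76 -0.33 -0.59  2.33 -0.78  0.56 -0.82] w 0.001 F [-0.8 -0.6  0. ]
(0.42, 0.17, 0.38) -> [0.028, -0.933, -0.154]
(0.32, 0.2, 0.38) -> [-0.363, -1.122, -0.443]
(0.25, 0.15, 0.35) -> [-0.733, -0.889, -0.571]
```

>>> apply_moves([
  [1,[0,-0.2,-0.03],0],
  [1,[0,-0.4,-0.06],0],
  [1,[0.0,-0.6,-0.1],0],
  [1,[0.03,-0.8,-0.13],0],
  [1,[0,-0.9,-0.15],0],
  [1,[-0.15,-0.95,-0.25],0],
  [1,[-0.3,-1,-0.35],0],
  [1,[-0.3,-1,-0.35],0],
])

```text
t: 17.9
eef_pos: [0.4159, 0.1603, 0.3407]
tool_rot: [-0.058, 0.945, 0.031, 0.321]
contact_force: [-1.9, 1.6, 1.5]
gripper_width: -0.0
grasp_force: 0.0
```

```bash
python3 - <<'E'
from h import *
st()
to((.3,.15,.38),(.25,.15,.35))
E
```

```text
t 17.9 p [0.4159 0.1603 0.3407] z [ 0.603  0.129 -0.787] tilt 38.1 az 12.1 y [ 0.096 -0.991 -0.089] q [-0.22 -0.34 -0.38  2.34  0.26  0.52 -2.31] w -0.0 F [-1.9  1.6  1.5]
(0.3, 0.15, 0.38) -> [-0.34, -0.022, -0.511]
(0.25, 0.15, 0.35) -> [-0.629, -0.032, -0.544]
```

>>> apply_moves([
  [1,[-0.1,0.0,-0.1],0],
  [1,[-0.2,0.02,-0.2],0],
  [1,[-0.3,0.03,-0.3],0],
  [1,[-0.4,0.05,-0.4],0],
  [1,[-0.4,0.05,-0.4],0],
  [1,[-0.4,0.05,-0.4],0],
  [1,[-0.4,0.05,-0.4],0],
])

```text
t: 18.6
eef_pos: [0.3767, 0.1715, 0.3031]
tool_rot: [-0.042, 0.95, 0.029, 0.309]
contact_force: [-0.8, 3.0, 0.9]
gripper_width: 0.001
grasp_force: 0.0
```

```bash
python3 - <<'E'
from h import *
st()
to((.3,.15,.38),(.25,.15,.35))
E
```

```text
t 18.6 p [0.3767 0.1715 0.3031] z [ 0.585  0.098 -0.805] tilt 36.4 az 9.5 y [ 0.082 -0.995 -0.061] q [-0.38 -0.34 -0.39  2.41  0.44  0.56 -2.62] w 0.001 F [-0.8  3.   0.9]
(0.3, 0.15, 0.38) -> [-0.086, 0.052, -0.544]
(0.25, 0.15, 0.35) -> [-0.376, 0.041, -0.57]
```

>>> apply_moves([
  [1,[-0.1,0.0,-0.2],0],
  [1,[-0.2,0.02,-0.4],0],
  [1,[-0.3,0.03,-0.6],0],
  [1,[-0.4,0.05,-0.8],0],
  [1,[-0.5,0.05,-0.9],0],
  [1,[-0.5,0.05,-0.9],0],
  [1,[-0.5,0.05,-0.9],0],
])

```text
t: 19.3
eef_pos: [0.3173, 0.2066, 0.2871]
tool_rot: [-0.026, 0.953, 0.022, 0.302]
contact_force: [-0.5, 0.2, 0.3]
gripper_width: 0.0
grasp_force: 0.0
```

```bash
python3 - <<'E'
from h import *
st()
to((.42,.1,.35),(.45,0,.35))
E
```

```text
t 19.3 p [0.3173 0.2066 0.2871] z [ 0.574  0.063 -0.816] tilt 35.3 az 6.3 y [ 0.058 -0.998 -0.036] q [-0.58 -0.34 -0.48  2.43  0.54  0.71 -2.96] w 0.0 F [-0.5  0.2  0.3]
(0.42, 0.1, 0.35) -> [0.586, 0.55, 0.005]
(0.45, 0, 0.35) -> [0.695, 1.058, 0.059]
```

```bash
python3 - <<'E'
from h import *
p=bot.read_camera('top');save(p,'top1.png')
for uv in[(60,300),(100,300),(140,300),(180,300),(180,240)]: print(uv,np.round(ray(p,uv,.1),2))
E
```

```text
(60, 300) [0.39 0.19 0.1 ]
(100, 300) [0.39 0.11 0.1 ]
(140, 300) [0.39 0.03 0.1 ]
(180, 300) [ 0.39 -0.04  0.1 ]
(180, 240) [ 0.51 -0.04  0.1 ]
```

View pics/top1.png

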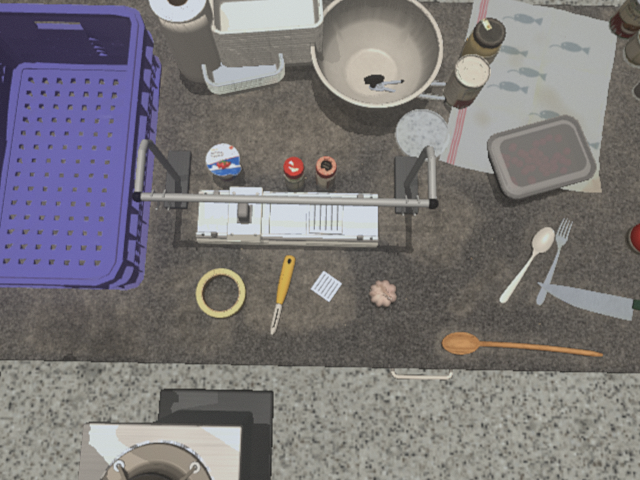

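The picture shows a crate at the left (x > 0.42, y > 0), free counter left of the tape roll near pixel (150,300), and nothing disturbed. I'll release the rest of the lean in plane there.

```bash
python3 - <<'E'
from h import *
to((.39,.1,.26),(.40,.01,.2),(.36,.01,.14))
E
```

```text
(0.39, 0.1, 0.26) -> [0.206, 0.558, 0.286]
(0.4, 0.01, 0.2) -> [0.062, 1.021, 0.531]
(0.36, 0.01, 0.14) -> [-0.275, 1.02, 0.661]
```

>>> apply_moves([
  [1,[0.07,0.18,0.1],0],
  [1,[0.14,0.37,0.2],0],
  [1,[0.2,0.56,0.28],0],
  [1,[0.13,0.78,0.4],0],
  [1,[0.06,0.95,0.52],0],
  [1,[-0.1,1,0.6],0],
  [1,[-0.28,1,0.66],0],
  [1,[-0.28,1,0.66],0],
  [1,[-0.28,1,0.66],0],
])

```text
t: 20.25
eef_pos: [0.4173, 0.0917, 0.2368]
tool_rot: [-0.023, 0.958, 0.022, 0.283]
contact_force: [0.0, 1.7, -0.4]
gripper_width: 0.002
grasp_force: 0.0
```

```bash
python3 - <<'E'
from h import *
st()
to((.34,0.01,.12),(.30,.02,.14))
E
```

```text
t 20.25 p [0.4173 0.0917 0.2368] z [ 0.542  0.057 -0.838] tilt 33.0 az 6.0 y [ 0.056 -0.998 -0.032] q [ 0.92 -0.34 -1.14  2.43 -0.67  0.33 -1.24] w 0.002 F [ 0.   1.7 -0.4]
(0.34, 0.01, 0.12) -> [-0.654, 0.405, 0.257]
(0.3, 0.02, 0.14) -> [-0.766, 0.341, 0.067]
```

>>> apply_moves([
  [1,[-0.1,0.1,0.05],0],
  [1,[-0.2,0.2,0.1],0],
  [1,[-0.3,0.3,0.15],0],
  [1,[-0.4,0.4,0.2],0],
  [1,[-0.5,0.4,0.2],0],
  [1,[-0.5,0.4,0.2],0],
  [1,[-0.5,0.4,0.2],0],
  [1,[-0.5,0.4,0.2],0],
])

```text
t: 21.05
eef_pos: [0.4323, 0.0117, 0.2041]
tool_rot: [-0.024, 0.964, 0.024, 0.262]
contact_force: [0.9, 0.6, -0.3]
gripper_width: 0.001
grasp_force: 0.0
```

```bash
python3 - <<'E'
from h import *
st()
to((.34,0.01,.12),(.30,.02,.14))
E
```

```text
t 21.05 p [0.4323 0.0117 0.2041] z [ 0.505  0.059 -0.861] tilt 30.5 az 6.7 y [ 0.059 -0.998 -0.034] q [ 1.54 -0.34 -1.41  2.43 -1.15  0.46 -0.48] w 0.001 F [ 0.9  0.6 -0.3]
(0.34, 0.01, 0.12) -> [-0.611, -0.004, 0.128]
(0.3, 0.02, 0.14) -> [-0.731, -0.07, -0.056]
```

>>> apply_moves([
  [1,[-0.15,0.02,0.03],0],
  [1,[-0.3,0.05,0.06],0],
  [1,[-0.45,0.1,0.1],0],
  [1,[-0.6,0.1,0.1],0],
  [1,[-0.6,0.1,0.1],0],
  [1,[-0.6,0.1,0.1],0],
])

```text
t: 21.65
eef_pos: [0.4253, -0.0226, 0.1855]
tool_rot: [-0.027, 0.97, 0.025, 0.242]
contact_force: [-0.6, 0.9, -0.9]
gripper_width: -0.002
grasp_force: 0.0
```

```bash
python3 - <<'E'
from h import *
st()
to((.45,-.12,.2),(.48,-.3,.2))
E
```

```text
t 21.65 p [ 0.4253 -0.0226  0.1855] z [ 0.467  0.065 -0.882] tilt 28.1 az 7.9 y [ 0.062 -0.997 -0.04 ] q [ 1.48 -0.06 -1.41  2.43 -0.58  0.27 -0.94] w -0.002 F [-0.6  0.9 -0.9]
(0.45, -0.12, 0.2) -> [0.126, 0.49, -0.037]
(0.48, -0.3, 0.2) -> [0.226, 1.397, -0.025]
```

Lean is 28° with azimuth 8°, which is feasible over the whole deck. Going to the right end of the plate.

>>> apply_moves([
  [1,[0.06,0.2,-0.04],0],
  [1,[0.12,0.4,-0.04],0],
  [1,[0.15,0.6,-0.04],0],
  [1,[0.18,0.8,-0.04],0],
  [1,[0.2,1,-0.04],0],
  [1,[0.2,1,-0.04],0],
])

```text
t: 22.25
eef_pos: [0.4702, -0.2272, 0.2044]
tool_rot: [-0.026, 0.969, 0.021, 0.243]
contact_force: [-0.6, 0.7, 0.2]
gripper_width: -0.0
grasp_force: 0.0
```

```bash
python3 - <<'E'
from h import *
st()
to((.485,-.413,.213),(.578,-.4,.037))
E
```

```text
t 22.25 p [ 0.4702 -0.2272  0.2044] z [ 0.471  0.061 -0.88 ] tilt 28.3 az 7.4 y [ 0.054 -0.998 -0.04 ] q [ 1.51  0.27 -1.1   2.19 -0.07  0.41 -1.  ] w -0.0 F [-0.6  0.7  0.2]
(0.485, -0.413, 0.213) -> [0.059, 0.929, -0.06]
(0.578, -0.4, 0.037) -> [0.054, 0.925, 0.938]
```

>>> apply_moves([
  [1,[0.03,0.23,-0.03],0],
  [1,[0.05,0.46,-0.04],0],
  [1,[0.05,0.69,0],0],
  [1,[0.05,0.9,0.1],0],
  [1,[0.05,0.92,0.3],0],
  [1,[0.05,0.92,0.5],0],
  [1,[0.05,0.92,0.7],0],
  [1,[0.05,0.92,0.82],0],
  [1,[0.05,0.92,0.88],0],
  [1,[0.05,0.92,0.88],0],
])

```text
t: 23.25
eef_pos: [0.5718, -0.3919, 0.0451]
tool_rot: [-0.028, 0.97, 0.026, 0.241]
contact_force: [-0.6, 1.2, 0.6]
gripper_width: -0.003
grasp_force: 0.0
```

```bash
python3 - <<'E'
from h import *
st()
to((.578,-.395,.037),(.578,-.34,.037),(.578,-.30,.037))
E
```

```text
t 23.25 p [ 0.5718 -0.3919  0.0451] z [ 0.467  0.066 -0.882] tilt 28.1 az 8.1 y [ 0.063 -0.997 -0.042] q [ 1.18  0.74 -0.68  1.88  0.24  0.32 -1.02] w -0.003 F [-0.6  1.2  0.6]
(0.578, -0.395, 0.037) -> [0.008, 0.019, 0.049]
(0.578, -0.34, 0.037) -> [0.018, -0.255, 0.067]
(0.578, -0.3, 0.037) -> [0.025, -0.454, 0.08]
```

>>> apply_moves([
  [1,[0.008,0.01,0.035],0],
  [1,[0.008,0,0.048],0],
  [1,[0.01,-0.05,0.05],0],
  [1,[0.01,-0.09,0.052],0],
  [1,[0.012,-0.13,0.055],0],
  [1,[0.013,-0.17,0.058],0],
  [1,[0.015,-0.21,0.061],0],
  [1,[0.017,-0.25,0.065],0],
  [1,[0.018,-0.29,0.068],0],
  [1,[0.02,-0.33,0.071],0],
  [1,[0.02,-0.33,0.071],0],
])

```text
t: 24.35
eef_pos: [0.5779, -0.3241, 0.0373]
tool_rot: [-0.028, 0.97, 0.026, 0.241]
contact_force: [0.4, -0.1, 1.1]
gripper_width: -0.004
grasp_force: 0.0
```

```bash
python3 - <<'E'
from h import *
st()
to((.578,-.31,.037),(.578,-.295,.037))
p=bot.read_camera('top');g=cv2.resize(p['color'][180:270,190:400],None,fx=3.8,fy=3.8,interpolation=cv2.INTER_CUBIC)
s=bot.read_camera('scene');g2=cv2.resize(s['color'][180:330,200:400],None,fx=2.5,fy=2.5,interpolation=cv2.INTER_CUBIC)
cv2.imwrite('pics/e.png',np.vstack([cv2.resize(g,(630,270)),np.hstack([g2[:330],np.zeros((330,130,3),np.uint8)])])[...,::-1])
for t,c in(('cover_plate',p),('cover_plate',s)):
    for r in bot.look_for(c,t)[:2]:print(np.round(r['point'],3),round(r['confidence'],2))
E
```

```text
t 24.35 p [ 0.5779 -0.3241  0.0373] z [ 0.467  0.066 -0.882] tilt 28.1 az 8.1 y [ 0.064 -0.997 -0.041] q [ 1.05  0.69 -0.62  1.98  0.25  0.21 -1.13] w -0.004 F [ 0.4 -0.1  1.1]
(0.578, -0.31, 0.037) -> [0.002, -0.07, 0.006]
(0.578, -0.295, 0.037) -> [0.005, -0.145, 0.011]
[ 0.583 -0.27   0.039] 0.79
[ 0.434 -0.324  0.005] 0.95
[ 0.581 -0.277  0.036] 0.83
```

View pics/e.png

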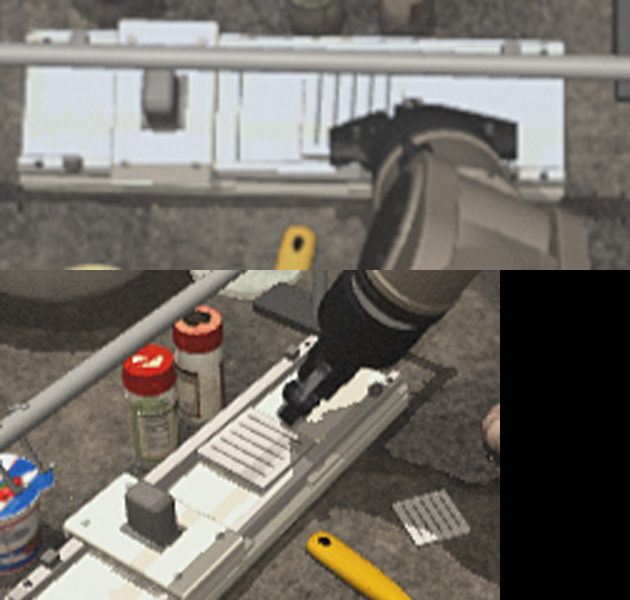

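The plate, around (250,445) in the lower view, is being pushed ahead of the fingers, with its centre about 30 mm short of the pocket. Now the slow last part, then back off.

>>> apply_moves([
  [1,[0.001,-0.02,0.003],0],
  [1,[0.002,-0.04,0.005],0],
  [1,[0.003,-0.06,0.007],0],
  [1,[0.003,-0.08,0.008],0],
  [1,[0.004,-0.095,0.009],0],
  [1,[0.004,-0.11,0.01],0],
  [1,[0.005,-0.125,0.011],0],
  [1,[0.005,-0.135,0.011],0],
  [1,[0.005,-0.145,0.011],0],
  [1,[0.005,-0.145,0.011],0],
])

```text
t: 25.55
eef_pos: [0.5777, -0.2964, 0.0368]
tool_rot: [-0.027, 0.97, 0.025, 0.241]
contact_force: [-0.3, -0.6, 0.2]
gripper_width: -0.0
grasp_force: 0.0
```

```bash
python3 - <<'E'
from h import *
st()
for c in('top','scene'):
    s=bot.read_camera(c)
    for r in bot.look_for(s,'cover_plate')[:2]:print(np.round(r['point'],4),round(r['confidence'],2))
E
```

```text
t 25.55 p [ 0.5777 -0.2964  0.0368] z [ 0.467  0.066 -0.882] tilt 28.1 az 8.0 y [ 0.063 -0.997 -0.041] q [ 1.02  0.67 -0.63  2.02  0.36  0.17 -1.29] w -0.0 F [-0.3 -0.6  0.2]
[ 0.5875 -0.2464  0.0339] 0.7
[ 0.5796 -0.2529  0.0339] 0.81
[ 0.4389 -0.3218  0.0068] 0.8
```

>>> apply_moves([
  [1,[0.001,-0.01,0.002],0],
  [1,[0.001,-0.02,0.003],0],
  [1,[0.002,-0.03,0.003],0],
  [1,[0.002,-0.03,0.003],0],
  [1,[0,0.03,-0.02],0],
  [1,[0,0.03,-0.02],0],
])

```text
t: 26.35
eef_pos: [0.5763, -0.3052, 0.0405]
tool_rot: [-0.026, 0.97, 0.024, 0.242]
contact_force: [-0.1, -0.7, 0.6]
gripper_width: -0.003
grasp_force: 0.0
```

```bash
python3 - <<'E'
from h import *
st()
p=bot.read_camera('top');s=bot.read_camera('scene')
for c in(p,s):
    for r in bot.look_for(c,'cover_plate')[:2]:print(np.round(r['point'],4),round(r['confidence'],2))
g=cv2.resize(s['color'][190:290,230:350],None,fx=5,fy=5,interpolation=cv2.INTER_CUBIC);cv2.imwrite('pics/f.png',g[...,::-1])
E
```

```text
t 26.35 p [ 0.5763 -0.3052  0.0405] z [ 0.468  0.063 -0.882] tilt 28.2 az 7.7 y [ 0.06  -0.997 -0.04 ] q [ 1.06  0.68 -0.67  2.01  0.45  0.2  -1.36] w -0.003 F [-0.1 -0.7  0.6]
[ 0.5822 -0.2433  0.0314] 0.85
[ 0.5816 -0.2466  0.0322] 0.94
[ 0.434  -0.3228  0.0056] 0.69
```

View pics/f.png

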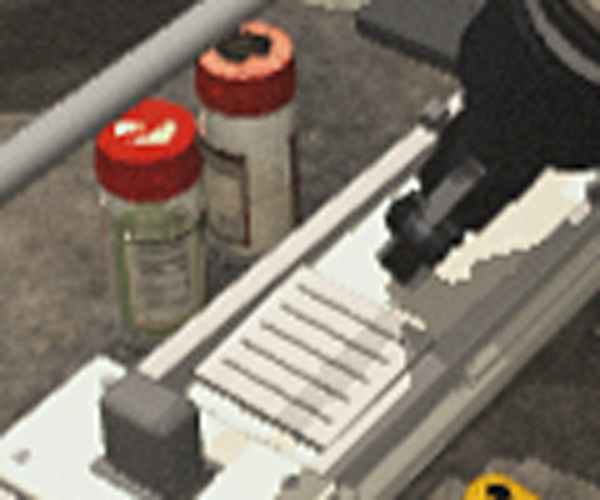

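The plate seems to be down, with a sunken shadow line along its left edge at (260,410). A gentle extra pass at the same height will push it the rest of the way if it isn't, or slide over it if it is.

>>> apply_moves([
  [1,[0,-0.02,0.02],0],
  [1,[0.001,-0.05,0.024],0],
  [1,[0.002,-0.07,0.026],0],
  [1,[0.003,-0.085,0.026],0],
  [1,[0.004,-0.1,0.026],0],
  [1,[0.004,-0.11,0.026],0],
  [1,[0.004,-0.12,0.026],0],
])

```text
t: 27.25
eef_pos: [0.5781, -0.2785, 0.037]
tool_rot: [-0.027, 0.97, 0.025, 0.242]
contact_force: [0.2, -0.2, 0.2]
gripper_width: 0.002
grasp_force: 0.0
```

```bash
python3 - <<'E'
from h import *
st()
p=bot.read_camera('top');s=bot.read_camera('scene')
for c in(p,s):
    for r in bot.look_for(c,'cover_plate')[:2]:print(np.round(r['point'],4),round(r['confidence'],2))
E
```

```text
t 27.25 p [ 0.5781 -0.2785  0.037 ] z [ 0.467  0.065 -0.882] tilt 28.1 az 7.9 y [ 0.062 -0.997 -0.041] q [ 1.03  0.68 -0.68  2.04  0.62  0.17 -1.56] w 0.002 F [ 0.2 -0.2  0.2]
[ 0.5914 -0.2356  0.03  ] 0.78
[ 0.437  -0.3232  0.0055] 0.92
[ 0.5804 -0.24    0.0301] 0.88
```

The plate stayed at the pocket with its top at z ≈ 0.030 while the fingers passed over it without force, so it is seated. Next is the holder.

```bash
python3 - <<'E'
from h import *
to((.522,-.286,.143),(.522,-.165,.17),(.528,-.162,.166),(.584,-.154,.060))
E
```

```text
(0.522, -0.286, 0.143) -> [0.001, -0.004, -0.6]
(0.522, -0.165, 0.17) -> [0.086, -0.612, -0.68]
(0.528, -0.162, 0.166) -> [0.103, -0.625, -0.648]
(0.584, -0.154, 0.06) -> [0.103, -0.626, -0.047]
```

>>> apply_moves([
  [1,[0,0,-0.2],0],
  [0.5,[0,0,-0.4],0],
  [0,[0,0,-0.6],0],
  [0,[0,-0.2,-0.6],0],
  [0,[0,-0.4,-0.6],0],
  [0,[0,-0.6,-0.6],0],
  [0,[0,-0.6,-0.6],0],
])

```text
t: 28.15
eef_pos: [0.514, -0.1617, 0.1483]
tool_rot: [-0.027, 0.97, 0.029, 0.242]
contact_force: [0.4, -0.3, 0.4]
gripper_width: 0.993
grasp_force: 0.0
```

```bash
python3 - <<'E'
from h import *
st()
to((.528,-.162,.166),(.584,-.154,.060))
p=bot.read_camera('top')
for r in bot.look_for(p,'holder')[:2]:print(np.round(r['point'],4),round(r['confidence'],2))
s=bot.read_camera('scene')
for r in bot.look_for(s,'holder_grip')[:2]:print(np.round(r['point'],4),round(r['confidence'],2))
for r in bot.look_for(s,'cover_plate')[:2]:print(np.round(r['point'],4),round(r['confidence'],2))
g=cv2.resize(s['color'][170:340,220:370],None,fx=3.5,fy=3.5,interpolation=cv2.INTER_CUBIC);cv2.imwrite('pics/g.png',g[...,::-1])
E
```

```text
t 28.15 p [ 0.514  -0.1617  0.1483] z [ 0.467  0.067 -0.882] tilt 28.1 az 8.2 y [ 0.07  -0.997 -0.039] q [ 1.19  0.38 -1.    2.23  0.45  0.26 -1.63] w 0.993 F [ 0.4 -0.3  0.4]
(0.528, -0.162, 0.166) -> [0.103, 0.003, -0.045]
(0.584, -0.154, 0.06) -> [0.103, 0.003, 0.555]
[ 0.5743 -0.2465  0.028 ] 0.61
[ 0.568  -0.2803  0.0281] 0.59
[ 0.5637 -0.1388  0.0504] 0.88
[ 0.4352 -0.3254  0.0067] 0.97
[ 0.5659 -0.2359  0.029 ] 0.61
```

View pics/g.png

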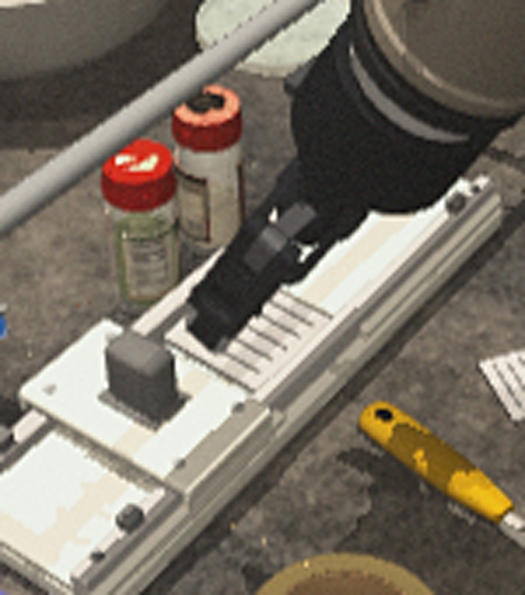

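The plate lies flush in the pocket at (265,345). The grey block is at (140,370), clear of the fingers. Going to the block and gripping it.

>>> apply_moves([
  [0,[0.1,0,-0.04],0],
  [0,[0.1,0,0.12],0],
  [0,[0.1,0,0.3],0],
  [0,[0.1,0,0.45],0],
  [0,[0.1,0,0.54],0],
  [0,[0.1,0,0.55],0],
  [0.6,[0.1,0,0.55],0],
  [1,[0.1,0,0.55],0],
  [1,[0.1,0,0.55],0],
  [1,[0.1,0,0.55],0],
], squeeze=30)

```text
t: 29.4
eef_pos: [0.5835, -0.1592, 0.0608]
tool_rot: [-0.027, 0.97, 0.025, 0.242]
contact_force: [-0.7, 3.0, 1.9]
gripper_width: 0.328
grasp_force: 1.2
```

```bash
python3 - <<'E'
from h import *
st();print(bot.get_obs()['grasp_force'])
E
```

```text
t 29.4 p [ 0.5835 -0.1592  0.0608] z [ 0.468  0.065 -0.881] tilt 28.2 az 7.9 y [ 0.062 -0.997 -0.041] q [ 0.85  0.58 -0.72  2.16  1.2   0.17 -2.37] w 0.328 F [-0.7  3.   1.9]
1.2304944042989518
```

>>> apply_moves([
  [1,[0,0,0],0],
  [1,[0,0,0],0],
  [1,[0,0,0],0],
])

```text
t: 29.7
eef_pos: [0.5835, -0.1594, 0.061]
tool_rot: [-0.027, 0.97, 0.025, 0.242]
contact_force: [-3.1, 1.5, 5.5]
gripper_width: 0.273
grasp_force: 29.0
```

```bash
python3 - <<'E'
from h import *
st();print(bot.get_obs()['grasp_force'])
p,R,o=pose()
to((.5835,p[1]-.05,.0605),(.5835,p[1]-.2,.0605))
E
```

```text
t 29.7 p [ 0.5835 -0.1594  0.061 ] z [ 0.468  0.064 -0.882] tilt 28.2 az 7.8 y [ 0.061 -0.997 -0.04 ] q [ 0.85  0.58 -0.72  2.16  1.2   0.17 -2.37] w 0.273 F [-3.1  1.5  5.5]
28.978485976513184
(0.5835, np.float64(-0.2094458187349162), 0.0605) -> [-0.01, 0.249, -0.014]
(0.5835, np.float64(-0.3594458187349162), 0.0605) -> [-0.036, 0.997, -0.062]
```

>>> apply_moves([
  [1,[0,0.01,-0.001],0],
  [1,[-0.001,0.03,-0.002],0],
  [1,[-0.002,0.05,-0.003],0],
  [1,[-0.003,0.07,-0.004],0],
  [1,[-0.003,0.09,-0.006],0],
  [1,[-0.004,0.11,-0.007],0],
  [1,[-0.005,0.13,-0.008],0],
  [1,[-0.005,0.15,-0.009],0],
  [1,[-0.006,0.17,-0.01],0],
  [1,[-0.007,0.19,-0.011],0],
  [1,[-0.008,0.21,-0.013],0],
  [1,[-0.008,0.23,-0.014],0],
])

```text
t: 30.9
eef_pos: [0.5835, -0.2059, 0.0609]
tool_rot: [-0.027, 0.97, 0.025, 0.242]
contact_force: [-9.9, 3.0, 13.1]
gripper_width: 0.27
grasp_force: 30.2
```

```bash
python3 - <<'E'
from h import *
st();print(bot.get_obs()['grasp_force'])
p,R,o=pose()
to((.5835,p[1]-.05,.0608),(.5835,p[1]-.1,.0608),(.5835,-.352,.061))
E
```

```text
t 30.9 p [ 0.5835 -0.2059  0.0609] z [ 0.468  0.063 -0.882] tilt 28.2 az 7.7 y [ 0.061 -0.997 -0.039] q [ 1.02  0.65 -0.84  2.11  1.1   0.24 -2.15] w 0.27 F [-9.9  3.  13.1]
30.2358065910812
(0.5835, np.float64(-0.2559269366152924), 0.0608) -> [-0.009, 0.249, -0.015]
(0.5835, np.float64(-0.30592693661529247), 0.0608) -> [-0.018, 0.499, -0.031]
(0.5835, -0.352, 0.061) -> [-0.026, 0.728, -0.047]
```

>>> apply_moves([
  [1,[-0.001,0.02,-0.004],0],
  [1,[-0.002,0.04,-0.008],0],
  [1,[-0.003,0.06,-0.01],0],
  [1,[-0.003,0.08,-0.011],0],
  [1,[-0.004,0.1,-0.012],0],
  [1,[-0.005,0.12,-0.013],0],
  [1,[-0.005,0.14,-0.015],0],
  [1,[-0.006,0.16,-0.016],0],
  [1,[-0.007,0.18,-0.017],0],
  [1,[-0.008,0.2,-0.018],0],
  [1,[-0.008,0.22,-0.02],0],
  [1,[-0.009,0.24,-0.021],0],
])

```text
t: 32.1
eef_pos: [0.5833, -0.2539, 0.061]
tool_rot: [-0.027, 0.97, 0.025, 0.242]
contact_force: [0.0, 2.3, 2.1]
gripper_width: 0.273
grasp_force: 31.0
```

>>> apply_moves([
  [1,[-0.001,0.02,-0.002],0],
  [1,[-0.002,0.04,-0.003],0],
  [1,[-0.003,0.06,-0.004],0],
  [1,[-0.003,0.08,-0.005],0],
  [1,[-0.004,0.1,-0.006],0],
  [1,[-0.005,0.12,-0.007],0],
  [1,[-0.005,0.14,-0.009],0],
  [1,[-0.006,0.16,-0.01],0],
  [1,[-0.007,0.18,-0.011],0],
  [1,[-0.008,0.2,-0.012],0],
  [1,[-0.008,0.22,-0.014],0],
  [1,[-0.009,0.24,-0.015],0],
])

```text
t: 33.3
eef_pos: [0.5832, -0.302, 0.061]
tool_rot: [-0.027, 0.97, 0.025, 0.242]
contact_force: [-1.9, 2.6, 6.2]
gripper_width: 0.273
grasp_force: 31.5
```

```bash
python3 - <<'E'
from h import *
st();print(bot.get_obs()['grasp_force'])
to((.5835,-.352,.061))
E
```

```text
t 33.3 p [ 0.5832 -0.302   0.061 ] z [ 0.468  0.065 -0.882] tilt 28.2 az 7.9 y [ 0.062 -0.997 -0.04 ] q [ 1.27  0.79 -1.    1.98  0.97  0.39 -1.81] w 0.273 F [-1.9  2.6  6.2]
31.456268391848425
(0.5835, -0.352, 0.061) -> [-0.008, 0.249, -0.015]
```

Passing over the plate at about 2.5 N, so nothing catches. On to the right stop, until the force rises.

>>> apply_moves([
  [1,[-0.001,0.02,-0.002],0],
  [1,[-0.002,0.04,-0.004],0],
  [1,[-0.003,0.06,-0.006],0],
  [1,[-0.003,0.08,-0.008],0],
  [1,[-0.004,0.1,-0.01],0],
  [1,[-0.005,0.12,-0.011],0],
  [1,[-0.005,0.14,-0.012],0],
  [1,[-0.006,0.16,-0.013],0],
  [1,[-0.007,0.18,-0.014],0],
  [1,[-0.008,0.2,-0.015],0],
  [1,[-0.008,0.22,-0.016],0],
  [1,[-0.009,0.235,-0.017],0],
])

```text
t: 34.5
eef_pos: [0.5831, -0.3491, 0.0611]
tool_rot: [-0.027, 0.97, 0.025, 0.242]
contact_force: [5.7, 2.6, -0.4]
gripper_width: 0.27
grasp_force: 30.6
```

>>> apply_moves([
  [1,[0,0.01,-0.001],0],
  [1,[0,0.02,-0.001],0],
  [1,[0,0.03,-0.002],0],
  [1,[0,0.03,-0.002],0],
])

```text
t: 34.9
eef_pos: [0.5831, -0.3503, 0.061]
tool_rot: [-0.03, 0.97, 0.027, 0.241]
contact_force: [0.8, 11.0, 4.0]
gripper_width: 0.27
grasp_force: 36.9
```

```bash
python3 - <<'E'
from h import *
st();print(bot.get_obs()['grasp_force'])
to((.5835,-.36,.061))
E
```

```text
t 34.9 p [ 0.5831 -0.3503  0.061 ] z [ 0.467  0.071 -0.882] tilt 28.2 az 8.6 y [ 0.066 -0.997 -0.045] q [ 1.36  0.86 -1.05  1.9   0.93  0.47 -1.66] w 0.27 F [ 0.8 11.   4. ]
36.879861355992034
(0.5835, -0.36, 0.061) -> [-0.0, 0.049, -0.002]
```

Right stop reached: 11 N, held at y = -0.350 as predicted. Now back.

>>> apply_moves([
  [1,[0,-0.03,0.002],0],
  [1,[0.001,-0.05,0.003],0],
  [1,[0.002,-0.07,0.004],0],
  [1,[0.003,-0.09,0.006],0],
  [1,[0.004,-0.11,0.007],0],
  [1,[0.004,-0.13,0.008],0],
  [1,[0.005,-0.15,0.009],0],
  [1,[0.006,-0.17,0.01],0],
  [1,[0.006,-0.19,0.012],0],
  [1,[0.007,-0.21,0.013],0],
  [1,[0.008,-0.23,0.014],0],
  [1,[0.009,-0.25,0.016],0],
])

```text
t: 36.1
eef_pos: [0.5831, -0.307, 0.0611]
tool_rot: [-0.026, 0.97, 0.024, 0.242]
contact_force: [6.2, -2.8, -1.4]
gripper_width: 0.268
grasp_force: 29.7
```

```bash
python3 - <<'E'
from h import *
st();print(bot.get_obs()['grasp_force'])
to((.5833,-.25,.061),(.5833,-.13,.061))
E
```

```text
t 36.1 p [ 0.5831 -0.307   0.0611] z [ 0.468  0.062 -0.882] tilt 28.1 az 7.5 y [ 0.059 -0.997 -0.038] q [ 1.28  0.79 -1.    1.98  0.97  0.4  -1.8 ] w 0.268 F [ 6.2 -2.8 -1.4]
29.7443767671939
(0.5833, -0.25, 0.061) -> [0.01, -0.284, 0.018]
(0.5833, -0.13, 0.061) -> [0.031, -0.883, 0.055]
```

>>> apply_moves([
  [1,[0,-0.02,0.001],0],
  [1,[0.001,-0.04,0.002],0],
  [1,[0.002,-0.06,0.003],0],
  [1,[0.002,-0.08,0.005],0],
  [1,[0.003,-0.1,0.006],0],
  [1,[0.004,-0.12,0.007],0],
  [1,[0.005,-0.14,0.008],0],
  [1,[0.005,-0.16,0.01],0],
  [1,[0.006,-0.18,0.011],0],
  [1,[0.007,-0.2,0.012],0],
  [1,[0.007,-0.22,0.013],0],
  [1,[0.008,-0.24,0.015],0],
])

```text
t: 37.3
eef_pos: [0.5832, -0.259, 0.0611]
tool_rot: [-0.026, 0.97, 0.024, 0.242]
contact_force: [7.2, -2.3, -2.6]
gripper_width: 0.27
grasp_force: 29.9
```

>>> apply_moves([
  [1,[0,-0.02,0.001],0],
  [1,[0.001,-0.04,0.002],0],
  [1,[0.002,-0.06,0.003],0],
  [1,[0.002,-0.08,0.005],0],
  [1,[0.003,-0.1,0.006],0],
  [1,[0.004,-0.12,0.007],0],
  [1,[0.005,-0.14,0.008],0],
  [1,[0.005,-0.16,0.01],0],
  [1,[0.006,-0.18,0.011],0],
  [1,[0.007,-0.2,0.012],0],
  [1,[0.007,-0.22,0.013],0],
  [1,[0.008,-0.24,0.015],0],
])

```text
t: 38.5
eef_pos: [0.5832, -0.2112, 0.0611]
tool_rot: [-0.026, 0.97, 0.024, 0.242]
contact_force: [8.3, -2.0, -6.0]
gripper_width: 0.268
grasp_force: 30.0
```

```bash
python3 - <<'E'
from h import *
st();print(bot.get_obs()['grasp_force'])
to((.5833,-.16,.061),(.5833,-.13,.061))
E
```

```text
t 38.5 p [ 0.5832 -0.2112  0.0611] z [ 0.467  0.061 -0.882] tilt 28.1 az 7.5 y [ 0.059 -0.998 -0.038] q [ 1.04  0.65 -0.85  2.1   1.1   0.26 -2.14] w 0.268 F [ 8.3 -2.  -6. ]
30.037937132874504
(0.5833, -0.16, 0.061) -> [0.009, -0.255, 0.016]
(0.5833, -0.13, 0.061) -> [0.014, -0.405, 0.026]
```

>>> apply_moves([
  [1,[0.001,-0.02,0.003],0],
  [1,[0.002,-0.04,0.005],0],
  [1,[0.003,-0.06,0.007],0],
  [1,[0.004,-0.08,0.009],0],
  [1,[0.005,-0.1,0.01],0],
  [1,[0.006,-0.12,0.011],0],
  [1,[0.007,-0.14,0.013],0],
  [1,[0.007,-0.16,0.014],0],
  [1,[0.008,-0.18,0.015],0],
  [1,[0.009,-0.2,0.017],0],
  [1,[0.009,-0.22,0.018],0],
  [1,[0.01,-0.24,0.019],0],
])

```text
t: 39.7
eef_pos: [0.5834, -0.1602, 0.061]
tool_rot: [-0.027, 0.97, 0.025, 0.242]
contact_force: [2.8, -2.0, 4.8]
gripper_width: 0.266
grasp_force: 34.0
```

```bash
python3 - <<'E'
from h import *
st();print(bot.get_obs()['grasp_force'])
to((.5833,-.13,.061))
E
```

```text
t 39.7 p [ 0.5834 -0.1602  0.061 ] z [ 0.467  0.064 -0.882] tilt 28.2 az 7.8 y [ 0.062 -0.997 -0.04 ] q [ 0.9   0.6  -0.78  2.15  1.25  0.21 -2.4 ] w 0.266 F [ 2.8 -2.   4.8]
34.02954732096987
(0.5833, -0.13, 0.061) -> [0.005, -0.15, 0.009]
```

>>> apply_moves([
  [1,[0.001,-0.02,0.001],0],
  [1,[0.001,-0.04,0.002],0],
  [1,[0.002,-0.06,0.003],0],
  [1,[0.003,-0.08,0.004],0],
  [1,[0.004,-0.1,0.005],0],
  [1,[0.004,-0.12,0.006],0],
  [1,[0.005,-0.135,0.007],0],
  [1,[0.005,-0.145,0.008],0],
  [1,[0.005,-0.155,0.008],0],
  [1,[0.005,-0.155,0.008],0],
])

```text
t: 40.7
eef_pos: [0.5834, -0.13, 0.061]
tool_rot: [-0.026, 0.97, 0.025, 0.242]
contact_force: [7.1, -3.5, 0.1]
gripper_width: 0.27
grasp_force: 32.2
```

```bash
python3 - <<'E'
from h import *
st();print(bot.get_obs()['grasp_force'])
to((.5833,-.13,.061))
E
```

```text
t 40.7 p [ 0.5834 -0.13    0.061 ] z [ 0.467  0.063 -0.882] tilt 28.1 az 7.7 y [ 0.061 -0.997 -0.039] q [ 0.81  0.57 -0.74  2.18  1.38  0.2  -2.6 ] w 0.27 F [ 7.1 -3.5  0.1]
32.160587695398135
(0.5833, -0.13, 0.061) -> [-0.0, -0.0, 0.0]
```

Near the left stop. Pressing a little farther to confirm it.

>>> apply_moves([
  [1,[0,-0.01,0],0],
  [1,[0,-0.02,0],0],
  [1,[0,-0.03,0.001],0],
  [1,[0,-0.035,0.001],0],
  [1,[0,-0.035,0.001],0],
  [1,[0,-0.035,0.001],0],
])

```text
t: 41.3
eef_pos: [0.5833, -0.13, 0.061]
tool_rot: [-0.022, 0.97, 0.021, 0.241]
contact_force: [9.4, -16.9, -1.1]
gripper_width: 0.264
grasp_force: 29.4
```

```bash
python3 - <<'E'
from h import *
st();print(bot.get_obs()['grasp_force'])
E
```

```text
t 41.3 p [ 0.5833 -0.13    0.061 ] z [ 0.467  0.052 -0.883] tilt 28.0 az 6.4 y [ 0.052 -0.998 -0.032] q [ 0.8   0.57 -0.74  2.18  1.41  0.21 -2.64] w 0.264 F [  9.4 -16.9  -1.1]
29.410440095198283
```

Firmly at the left stop (17 N, no motion). Release and retreat along the tool axis.

>>> apply_moves([
  [0.3,[0,0.01,0],0],
  [0,[0,0.02,0],0],
  [0,[0,0.03,0],0],
  [0,[0,0.03,0],0],
  [0,[0,0.03,0],0],
  [0,[0,0.03,-0.15],0],
  [0,[0,0.03,-0.35],0],
  [0,[0,0.03,-0.55],0],
  [0,[0,0.03,-0.75],0],
  [0,[0,0.03,-0.85],0],
  [0,[0,0.03,-0.85],0],
])

```text
t: 42.4
eef_pos: [0.5019, -0.1441, 0.2113]
tool_rot: [-0.025, 0.97, 0.02, 0.241]
contact_force: [0.2, -0.1, 0.5]
gripper_width: 1.0
grasp_force: 0.0
```

```bash
python3 - <<'E'
from h import *
st()
to((.40,-.13,.26),(.38,-.2,.3))
s=bot.read_camera('scene');g=cv2.resize(s['color'][130:380,140:460],None,fx=2.4,fy=2.4,interpolation=cv2.INTER_CUBIC)
cv2.imwrite('pics/k.png',g[...,::-1])
for t in('cover_plate','holder','tape_roll','garlic','peeler','yoghurt_pot','spice_a'):
    for r in bot.look_for(s,t)[:2]:print(t,np.round(r['point'],3),round(r['confidence'],2))
E
```

```text
t 42.4 p [ 0.5019 -0.1441  0.2113] z [ 0.467  0.058 -0.882] tilt 28.1 az 7.1 y [ 0.052 -0.998 -0.039] q [ 1.52  0.36 -1.41  2.2   0.49  0.44 -1.72] w 1.0 F [ 0.2 -0.1  0.5]
(0.4, -0.13, 0.26) -> [-0.334, -0.106, -0.449]
(0.38, -0.2, 0.3) -> [-0.338, 0.23, -0.692]
cover_plate [ 0.434 -0.325  0.006] 0.92
cover_plate [ 0.578 -0.237  0.03 ] 0.65
holder [ 0.561 -0.124  0.049] 0.57
tape_roll [ 0.414 -0.099  0.027] 0.66
tape_roll [ 0.562 -0.119  0.049] 0.46
garlic [ 0.416 -0.43   0.031] 0.83
peeler [ 0.429 -0.228  0.008] 0.88
yoghurt_pot [ 0.674 -0.093  0.068] 0.91
spice_a [ 0.654 -0.237  0.07 ] 0.74
spice_a [ 0.563 -0.154  0.029] 0.6
```

View pics/k.png

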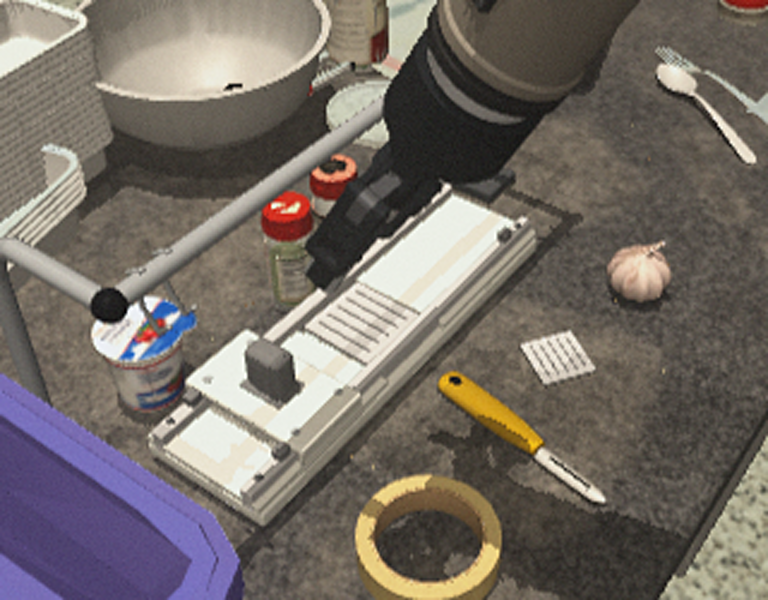

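The picture shows the plate flush in the pocket at (362,322), the holder against its left stop blocks at (275,370), all loose things where they were, and the gripper free in the air.

```bash
python3 -c "
from station import bot
print(bot.hand_in())"
```

```text
the job is handed in; nothing more can be done
None
```

The cover plate lies flush in its pocket. I stroked the holder by its grip block to the right stop and back to the left stop without it catching, left it there, disturbed no loose things, and handed in at about 42 s.

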